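# Fit the splined pinion in the bench drive head and hold it home

## Robot

A 7-joint arm with a two-finger parallel gripper is mounted at the origin on the work surface. World frame = base frame: x ahead of the robot, y to its left, z up, the work surface at z = 0. Lengths are in m, angles in rad, forces in N, time in s.
With the tool pointing down it reaches from about 0.425 to 0.875 m from the base axis. Payload 4.7 kg.
Tool frame: the origin (TCP) lies at the very end of the fingers, on their centre line; the grasp point (between the pads) lies 19 mm behind it; z points along the fingers, y is the line along which they close (so a half turn about z gives the same grasp; the last joint's range is limited). The gripper opens to 87 mm and grips with 3 to 60 N. Pads are 19 mm wide; open, the fingers measure 117 mm over their backs; the gripper's body (75 mm by 190 mm) begins 51 mm behind the grasp point.
Start: joints at [-1.162, 0.321, -0.07, 1.45, 0.023, 1.371, -0.057], TCP at [0.25, 0.6, 0.223] pointing down, gripper open.
Joint ranges: [-2.86, 2.86], [-0.3, 2.09], [-1.38, 1.24], [0.06, 2.45], [-1.56, 4.7], [0.09, 2.05], [-2.69, 2.69]. Speed limits (rad/s): [2.57, 2.57, 3.14, 3.14, 3.14, 3.14, 3.14].

## Interface

Orientations are given as a rotation vector (axis times angle).
In Python, from bench import ctrl, vision gives the robot as it stands.
- The arm moves only by the tool jog_arm, never from a script. Its argument "increments" is a list of rows, each an object of numbers: "tx", "ty", "tz": the shift along the tool's x, y, z in mm; "wx", "wy", "wz": the turn, a rotation vector about the tool's x, y, z in rad; "gripper": the opening, from 0 (shut) to 1 (fully open). In form: [{"tx": .., "ty": .., "tz": .., "wx": .., "wy": .., "wz": .., "gripper": ..}, ...]. A call has exactly 5 rows; each row is the pose to reach, as a shift and turn from the pose commanded when the call began, along the tool's axes at that moment; what a row does not reach only later rows make up. A row lasts 1/12 s, in which the tool goes at most 41.7 mm and 7.16 degrees, less where a joint would pass 70% of its speed; a pose out of reach is approached as far as the arm can. A call with a gripper value outside its range is refused whole. The fingers move at their own pace and stop on an object; "grip_force" is the grip in N (left out, the last holds). Time passes only in rows, so rows that repeat a pose let the fingers close, or fill a call up. It gives the time, the measured TCP pose, the force, the opening and the grip force at its end, in the units of the state.
- ctrl.get_state(): the state, without advancing time (a new reading comes with each control period).
- vision.get_image(name): name is "scene" or "top" or "wrist"; returns a dict with "color" (400x640x3 uint8, blue, green, red), "fx", "fy", "cx", "cy" (pixels), "extrinsics" (4x4, takes a point from world to camera coordinates). Camera axes: x right, y down, z forward; pixel columns grow to the right and rows downward; lengths in m; the calibration is good to about 2 mm. A picture is of the moment at which its call begins. There is no depth.
- ctrl.close_job(): hands the job in; it is judged then, once.
Trained networks look in the newest picture that a camera, given by its name, has taken for a name from the list of things; names that differ only in an ending like _2 or _b are one class to them, and where a whole thing is asked for, a point or a joint stands for the part that bears it (a point fixed in the world has none). Each returns a list of dicts, best first, with "conf" (0 to 1); they miss things now and then, are a little off and sometimes report something else, mostly with a low value. They report only what shows in the picture. A call takes as long as a camera call.
- vision.spot_in(camera, thing): "bbox" ([left, top, right, bottom] in pixels, round what is visible of it).
The state is a dict: "time": time; "joint_positions": joint angles; "qd": joint speeds; "joint_torque": joint torques, N m; "position": TCP position; "tool_rot": TCP orientation; "ft_force": force on the tool from outside, world axes, zero at the start; "torque": the same for the moment, N m; "grip_width": opening from 0.0 (shut) to 1.0 (fully open); "grip_force": force on a finger pad.
Only numpy, scipy, OpenCV 4.12 (cv2) and the standard library are available. Lean on these libraries where they do the work, as an engineer would, in place of code of your own. Each camera call takes 0.05 s, during which the arm holds its last target. There are 200 camera calls.

## Task

Lever up the dust cover of the drive head with the thin end of the pry blade, not with the gripper itself, and swing the cover right over until it lies open; then lay the pry blade down flat on the bench and let go of it. Take the splined pinion out of its wooden stand, turn it until its splines mesh with the grooves of the drive head's socket, slide it fully home against the spring and keep pressing: finish while the gripper is still holding the pinion down with its gear flush on the socket, for the spring pushes it back out if let go. Leave the carton, bearing ring, tin and battery where they are.

Things in the scene. Friction and masses are not known exactly. Their poses are not given: they have to be found in the camera images.
- cover_hinge (a point): Middle of the cover's hinge pin on the fixed drive head, 74.5 mm above the bench. z up, y along the pin, x from the cover's lip towards the hinge and the motor behind (roughly away from the robot). The grey housing, 100 mm wide in y, runs from 103 mm before to 7 mm beyond this point, top 69 mm above the bench; the black motor (68 mm thick, top 70 mm high) lies beyond, 130 mm long.
- pry_gap (a point): Middle of the mouth of the pry gap in the housing's front face, 66 mm above the bench; x points into the gap, z up (axes of the drive head). There the housing's top is stepped down to 60 mm, so under the shut cover is a gap 12 mm high, 25 mm deep, 100 mm wide, open to the front. A base plate 4 mm high, 100 mm wide reaches 40 mm out in front.
- cover_lip (a point): Middle of the free lip of the dust cover, at mid-thickness. The cover is a plain aluminium plate 106 mm long (hinge to lip), 92 mm wide, 5 mm thick; shut, it lies level, underside 72 mm above the bench, its lip 3 mm out past the housing's front. About 0.12 kg; some 1 N at the lip lifts it.
- cover (a joint): Angle of the dust cover: 0 shut and level, 1.57 upright, 2.7 fully open, leaning back over the motor. It swings up and over about the hinge with little friction: let go before about 1.25 it falls shut, beyond about 1.9 it falls open by itself and stays.
- blade_grip (a point): Centre of the handle of the pry blade: a black rubber bar 100 mm long, 20 mm wide, 26 mm high, lying on the bench (this point 13 mm above its underside). x points along the tool to the tip, z up, y across the handle: grip it across y. The tool weighs 0.14 kg.
- blade_tip (a point): Tip of the pry blade, 140 mm ahead of the handle's centre in x, at the same height. The steel blade is flat, 20 mm wide, 3 mm thick (this point at mid-thickness), and stands 90 mm out of the handle.
- pinion_grip (a point): Centre of the pinion's square boss, the part to grip: 26 x 26 mm, flat sides facing this point's x and y, 40 mm high (20 mm up and down from here). z up along the axis. Below it the gear (47 mm across, 14 mm thick), then the splined stem. Steel, 0.3 to 0.43 kg. It starts upright in a round hole of a fixed dark wooden block, 80 x 80 x 40 mm high, gear resting on the block.
- pinion_foot (a point): Middle of the foot of the pinion's stem, 62 mm below pinion_grip. The stem is 28 mm long, round, 16 mm thick, with four straight splines 7 mm wide, 26 mm across, along this point's x and y (every quarter turn is alike); its lowest 5 mm are 1 mm slimmer all round. The gear's underside is 28 mm above the foot.
- socket_mouth (a point): Centre of the splined socket's mouth, 70 mm above the bench, under the cover, 48 mm before the hinge. z up; x, y along its four grooves (quarter turns alike), 9 mm wide, 28 mm across, in an 18 mm bore: 1 mm clearance each side. Match within 0.07 rad. The steel ring, 44 mm across, turns only stiffly (0.1 N m), starts at any angle. Pinion home: gear on the ring, pinion_grip 34 mm above here.
- plunger (a joint): How far the spring plunger in the socket is pushed down, in m: 0 at the start, 0.013 with the pinion fully home. The stem's foot meets it 15 mm down the bore. It pushes up with 6 N at 0 and 12.5 N at home; the pinion's own weight does not push it in.
- carton_c (a point): Bystander: middle of a cardboard carton 85 x 70 x 55 mm. Leave alone.
- bearing_c (a point): Bystander: centre of a steel bearing ring 52 mm across, 16 mm high. Leave alone.
- tin_c (a point): Bystander: middle of a plain tin, 56 mm across, 85 mm high. Leave alone.
- battery_c (a point): Bystander: middle of a small black battery 110 x 70 x 85 mm with two brass posts on top. Leave alone.

How it is judged:
On the way, in this order (a step that is already met when the one before it is completed fails the run):
1. the pry blade lifts the cover (value of joint cover above 0.25 rad and contact force between blade and cover above 0.1 N), for 0.05 s.
2. the cover lies open (value of joint cover above 2.4 rad), for 0.2 s.
3. the pry blade lies flat on the bench, released (height (world z) of blade_grip below 0.02 m and height (world z) of blade_tip below 0.025 m and contact force between blade and the fingers below 0.1 N), for 0.1 s.
4. the splines have meshed: the stem is at least 10 mm down the socket (z of pinion_grip in the frame of socket_mouth below 0.052 m and horizontal distance between pinion_grip and socket_mouth below 0.006 m), for 0.05 s.
At the end, for the whole second after the job is handed in: Pinion meshed, gear within 2.5 mm of the socket ring, centred within 3.5 mm, upright within 0.08 rad, plunger pushed in over 10 mm, gripper still on the pinion with over 3 N; cover open beyond 2.4 rad; pry blade flat on the bench, released. Held through the last second (all of step 3 and z of pinion_grip in the frame of socket_mouth below 0.0365 m and horizontal distance between pinion_grip and socket_mouth below 0.0035 m and angle between pinion_grip's own z axis and vertical below 0.08 rad and value of joint plunger above 0.01 m and contact force between pinion and the fingers above 3 N and value of joint cover above 2.4 rad and contact force between blade and the arm below 0.1 N); the arm keeps its last pose, push and grip.
It fails at once if the gripper or arm itself pushes the cover while it is not yet open (value of joint cover below 1.8 rad and contact force between any of the fingers, the arm and cover above 0.5 N).
It fails at once if the carton is displaced by more than 25 mm (distance of carton_c from where it was at the start of the episode above 0.025 m).
It fails at once if the bearing is displaced by more than 25 mm (distance of bearing_c from where it was at the start of the episode above 0.025 m).
It fails at once if the tin is displaced by more than 25 mm (distance of tin_c from where it was at the start of the episode above 0.025 m).
It fails at once if the battery is displaced by more than 25 mm (distance of battery_c from where it was at the start of the episode above 0.025 m).
It also fails if it takes over 67 s, if anything falls off the work surface, if the arm or the gripper's body presses on something with over 40 N, if the wrist force passes 120 N, or if a joint passes its speed limit or range.

## Working session

There is one attempt and no reset: what is moved stays moved. The work goes in short steps, Python scripts to look and compute and a tool call to move; the robot and the scene stay as the last step left them, time stands still between calls to the robot, and variables do not carry over. Pictures are saved under pics/ and viewed, at most 10 in all, crops included, and the job is handed in when it is done.

Besides the shell and the picture viewer there is one more tool, called after ">>>" as name(argument=value, ...) on one line, values as JSON. jog_arm: Moves the arm, as the interface text tells. Its arguments: {"type":"object","properties":{"increments":{"type":"array"},"grip_force":{"type":"number"}},"required":["increments"]}

```bash
mkdir -p pics
cat > h.py <<'E'
import numpy as np, cv2
from bench import ctrl, vision
from scipy.spatial.transform import Rotation as R
def grab(n,f=None):
    d=vision.get_image(n)
    if f: cv2.imwrite('pics/'+f,d['color'])
    return d
def ray(d,u,v):
    E=np.array(d['extrinsics']);r=E[:3,:3].T@np.array([(u-d['cx'])/d['fx'],(v-d['cy'])/d['fy'],1]);return -E[:3,:3].T@E[:3,3],r
def atz(d,u,v,z):
    o,r=ray(d,u,v);return o+r*(z-o[2])/r[2]
def proj(d,p):
    E=np.array(d['extrinsics']);c=E[:3,:3]@np.asarray(p,float)+E[:3,3];return np.array([d['fx']*c[0]/c[2]+d['cx'],d['fy']*c[1]/c[2]+d['cy']])
def pose():
    s=ctrl.get_state();return np.array(s['position']),R.from_rotvec(s['tool_rot']),s
E
python3 - <<'E'
from h import *
for n in('top','scene'):
    d=grab(n,n+'0.png');print(n,d['fx'],d['cx'],d['cy'],np.round(d['extrinsics'],3).tolist())
    for t in ['cover_lip','blade_grip','pinion_grip','socket_mouth','carton_c','bearing_c','tin_c','battery_c']:
        print(t,[(np.round(b['bbox']).tolist(),round(b['conf'],2)) for b in vision.spot_in(n,t)[:2]])
p,r,s=pose();print(s)
E
```

```text
top 420.8334762379349 322.37586391513037 195.75851481534448 [[-0.013, -1.0, -0.008, -0.008], [-0.992, 0.014, -0.127, 0.56], [0.127, 0.006, -0.992, 1.164], [0.0, 0.0, 0.0, 1.0]]
cover_lip [([321.0, 167.0, 355.0, 205.0], 0.94), ([321.0, 118.0, 358.0, 220.0], 0.44)]
blade_grip [([404.0, 194.0, 422.0, 257.0], 0.67)]
pinion_grip [([210.0, 221.0, 227.0, 232.0], 0.62)]
socket_mouth []
carton_c [([193.0, 130.0, 222.0, 164.0], 0.79), ([402.0, 193.0, 421.0, 260.0], 0.7)]
bearing_c [([236.0, 142.0, 256.0, 160.0], 0.58)]
tin_c [([378.0, 130.0, 401.0, 157.0], 0.67)]
battery_c [([416.0, 111.0, 450.0, 158.0], 0.94)]
scene 497.0160575130551 318.94738575219185 199.13619649995061 [[0.272, 0.962, 0.023, -0.129], [0.581, -0.145, -0.801, -0.264], [-0.767, 0.231, -0.598, 1.817], [0.0, 0.0, 0.0, 1.0]]
cover_lip [([290.0, 197.0, 332.0, 223.0], 0.92)]
blade_grip [([211.0, 195.0, 240.0, 239.0], 0.72)]
pinion_grip [([400.0, 164.0, 415.0, 185.0], 0.79)]
socket_mouth []
carton_c [([441.0, 210.0, 481.0, 250.0], 0.72)]
bearing_c [([408.0, 234.0, 429.0, 246.0], 0.68)]
tin_c [([254.0, 237.0, 273.0, 278.0], 0.66)]
battery_c [([192.0, 243.0, 234.0, 306.0], 0.9)]
{'time': 0.9, 'joint_positions': array([-1.16185455,  0.32097471, -0.07009642,  1.45052367,  0.02258449,
        1.37082867, -0.05690123]), 'qd': array([-7.40560043e-04,  1.20547606e-03, -1.14644931e-03,  9.70813186e-05,
       -1.05694257e-04, -6.17232961e-04, -1.14692727e-03]), 'joint_torque': array([-4.46527692e-04, -4.91091800e+01, -4.03345227e-01, -3.12783515e+01,
       -6.35629543e-02,  3.34274943e-02, -6.94591392e-06]), 'position': array([0.25005067, 0.59997723, 0.22259103]), 'tool_rot': array([6.16168405e-01, 3.08053113e+00, 7.05462134e-05]), 'ft_force': array([-0.13917008, -0.22107677, -0.3670683 ]), 'torque': array([-0.07147877,  0.02473855, -0.01072386]), 'grip_force': 0.0, 'grip_width': 0.9998483232651202}
```

Run:
```python
import cv2
a=cv2.imread('pics/top0.png')[95:275,185:455]
cv2.imwrite('pics/top0c.png',cv2.resize(a,None,fx=2.96,fy=2.96,interpolation=cv2.INTER_CUBIC))
a=cv2.imread('pics/scene0.png')[140:320,180:490]
cv2.imwrite('pics/scene0c.png',cv2.resize(a,None,fx=2.5,fy=2.5,interpolation=cv2.INTER_CUBIC))
```

```text
(no output)
```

View pics/top0c.png

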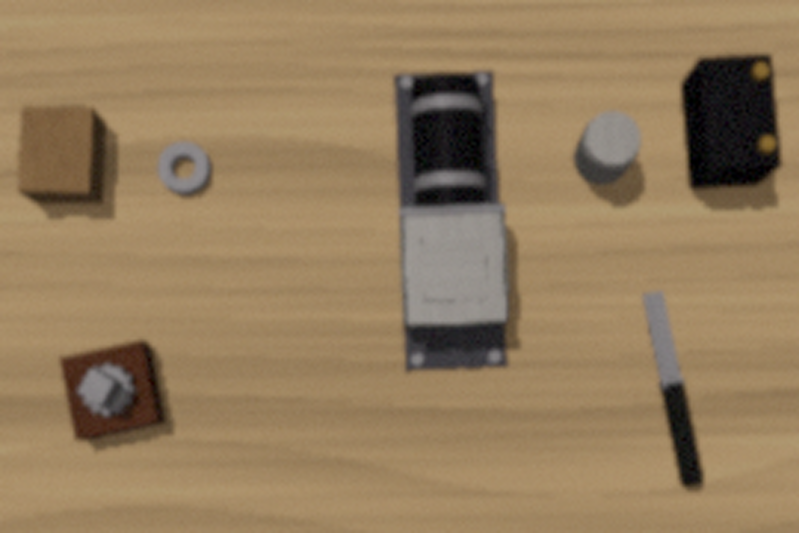

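View pics/scene0c.png

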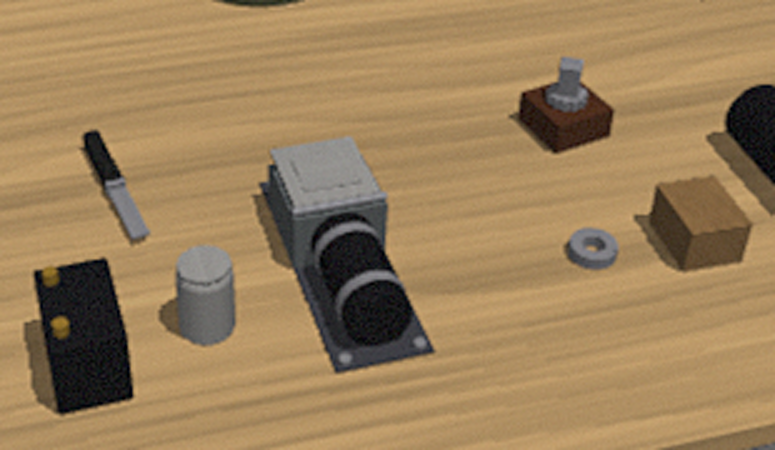

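The top view shows the drive head in the middle (cover corners at crop (402,208)–(504,322)), the blade at right (tip (653,294), handle end (691,485)), and the pinion stand at left (boss top about (97,388)). The carton, ring, tin and battery are further back. The scene view agrees.

Run:
```python
from h import *
d=grab('top')
f=lambda U,V,z:np.round(atz(d,185+U/2.96,95+V/2.96,z),4)
print('plate',[f(*c,.004) for c in[(407,370),(506,363),(396,75),(493,73)]])
print('cover',[f(*c,.077) for c in[(407,323),(504,320),(402,208),(501,205)]])
print('handle end',f(691,485,.02),'junction',f(673,386,.02),'tip',f(653,294,.0145))
print('boss',f(97,388,.094),'block corners',[f(*c,.04) for c in[(62,358),(147,343),(76,438),(161,422)]])
print('batt',f(735,120,.085),'tin',f(612,138,.085),'carton',f(58,150,.055),'ring',f(185,168,.016))
# fine-grained
w=grab('wrist');E=np.array(w['extrinsics']);print(w['fx'],w['cx'],w['cy'])
p,r,s=pose();Tw=np.eye(4);Tw[:3,:3]=r.as_matrix();Tw[:3,3]=p;print('cam in tool',np.round(np.linalg.inv(Tw)@np.linalg.inv(E),3).tolist())
```

```text
plate [array([ 0.4931, -0.0151,  0.004 ]), array([ 0.4986, -0.1123,  0.004 ]), array([ 0.7919, -0.0079,  0.004 ]), array([ 0.7924, -0.106 ,  0.004 ])]
cover [array([ 0.5316, -0.0162,  0.077 ]), array([ 0.5331, -0.1061,  0.077 ]), array([ 0.6402, -0.0129,  0.077 ]), array([ 0.6416, -0.1058,  0.077 ])]
handle end [ 0.3783 -0.2851  0.02  ] junction [ 0.473  -0.2717  0.02  ] tip [ 0.5635 -0.2569  0.0145]
boss [0.4744 0.2663 0.094 ] block corners [array([0.5066, 0.3142, 0.04  ]), array([0.5199, 0.233 , 0.04  ]), array([0.4304, 0.2992, 0.04  ]), array([0.4445, 0.2187, 0.04  ])]
batt [ 0.7179 -0.3264  0.085 ] tin [ 0.7023 -0.2106  0.085 ] carton [0.7064 0.3182 0.055 ] ring [0.6961 0.2027 0.016 ]
357.2567836626054 328.5702359459364 204.16814809902849
cam in tool [[-0.0, -0.954, -0.299, 0.082], [1.0, -0.0, 0.0, -0.001], [-0.0, -0.299, 0.954, -0.162], [0.0, 0.0, 0.0, 1.0]]
```

```bash
cat >> h.py <<'E'
def Rd(psi,pitch=0):  # tool down, tool y at world angle psi; pitch about tool y
    c,s=np.cos(psi),np.sin(psi);return R.from_matrix(np.array([[-s,c,0],[c,s,0],[0,0,-1.]]))*R.from_euler('y',pitch)
def delta(p,rt,p0=None,r0=None):
    if p0 is None: p0,r0,_=pose()
    t=r0.inv().apply(np.asarray(p)-p0)*1000;w=(r0.inv()*rt).as_rotvec()
    return np.round(t,1).tolist(),np.round(w,4).tolist()
E
python3 - <<'E'
from h import *
print(delta([.45,.26,.25],Rd(np.radians(100))))
a=np.array([.45,.26,.25]);print(delta([.55,-.06,.25],Rd(np.radians(90)),a,Rd(np.radians(100))))
E
```

```text
([-315.4, -236.9, -27.4], [-0.0, 0.0001, -0.5692])
([-42.9, -332.5, 0.0], [0.0, 0.0, 0.1745])
```

>>> jog_arm(increments=[{"tx": -36, "ty": -27, "tz": -3, "wz": -0.1, "gripper": 1}, {"tx": -65, "ty": -49, "tz": -6, "wz": -0.2, "gripper": 1}, {"tx": -98, "ty": -73, "tz": -9, "wz": -0.3, "gripper": 1}, {"tx": -130, "ty": -98, "tz": -12, "wz": -0.4, "gripper": 1}, {"tx": -160, "ty": -120, "tz": -15, "wz": -0.5, "gripper": 1}])

```text
validation failed for argument at $.in...
```

Run:
```python
from h import *
print(pose()[2]);print(delta([.45,.26,.25],Rd(np.radians(100))))
```

```text
{'time': 1.0, 'joint_positions': array([-1.16190615,  0.32102842, -0.07014798,  1.45052159,  0.02263681,
        1.37083172, -0.05689277]), 'qd': array([ 3.82318076e-04, -5.42732758e-04,  2.90602566e-05, -2.81218974e-04,
        1.43836948e-05,  1.21601802e-04, -3.79994056e-04]), 'joint_torque': array([ 5.16465752e-04, -4.91109037e+01, -4.02745195e-01, -3.12787378e+01,
       -6.38101227e-02,  3.36474669e-02,  1.44282427e-05]), 'position': array([0.25000689, 0.5999941 , 0.22255759]), 'tool_rot': array([ 6.15980005e-01,  3.08054488e+00, -1.93494561e-05]), 'ft_force': array([ 0.53527091,  0.10048011, -0.23949296]), 'torque': array([-0.01189743,  0.00631895, -0.04537889]), 'grip_force': 0.0, 'grip_width': 0.999538304407902}
([-315.4, -236.9, -27.4], [-0.0, 0.0001, -0.5692])
```

>>> jog_arm(increments=[{"tx": -33, "ty": -25, "tz": -3, "wx": 0, "wy": 0, "wz": -0.1, "gripper": 1}, {"tx": -65, "ty": -49, "tz": -6, "wx": 0, "wy": 0, "wz": -0.2, "gripper": 1}, {"tx": -98, "ty": -73, "tz": -9, "wx": 0, "wy": 0, "wz": -0.3, "gripper": 1}, {"tx": -130, "ty": -98, "tz": -12, "wx": 0, "wy": 0, "wz": -0.4, "gripper": 1}, {"tx": -160, "ty": -120, "tz": -15, "wx": 0, "wy": 0, "wz": -0.5, "gripper": 1}])

```text
time: 1.42
position: [0.3527, 0.4254, 0.2379]
tool_rot: [-0.172, 3.136, -0.0]
ft_force: [0.4, 0.8, 0.4]
grip_width: 0.995
grip_force: 0.0
```

Run:
```python
from h import *
p,r,s=pose();print(s['time'],p,r.as_rotvec());print(delta([.45,.26,.25],Rd(np.radians(100))))
```

```text
1.4167 [0.35266248 0.42537507 0.23787829] [-1.71850877e-01  3.13640203e+00 -7.31502136e-05]
([-78.7, -175.0, -12.1], [-0.0001, 0.0005, -0.0651])
```

>>> jog_arm(increments=[{"tx": -16, "ty": -35, "tz": -3, "wx": 0, "wy": 0, "wz": -0.02, "gripper": 1}, {"tx": -32, "ty": -70, "tz": -6, "wx": 0, "wy": 0, "wz": -0.04, "gripper": 1}, {"tx": -48, "ty": -105, "tz": -9, "wx": 0, "wy": 0, "wz": -0.06, "gripper": 1}, {"tx": -64, "ty": -140, "tz": -12, "wx": 0, "wy": 0, "wz": -0.06, "gripper": 1}, {"tx": -79, "ty": -174, "tz": -12, "wx": 0, "wy": 0, "wz": -0.06, "gripper": 1}])

```text
time: 1.83
position: [0.4496, 0.2611, 0.2506]
tool_rot: [-0.258, 3.129, 0.002]
ft_force: [0.9, -0.1, 0.8]
grip_width: 0.996
grip_force: 0.0
```

Run:
```python
from h import *
p,r,s=pose();print(s['time'],p,r.as_rotvec())
d=grab('wrist','w_pin.png')
np.save('w_pin_E.npy',d['extrinsics'])
for t in['pinion_grip','pinion_foot']:print([(np.round(b['bbox']).tolist(),round(b['conf'],2)) for b in vision.spot_in('wrist',t)[:2]])
print(proj(d,[.474,.266,.094]),proj(d,[.474,.266,.054]))
p,r,s=pose();print(delta([.55,-.06,.25],Rd(np.radians(91.3))))
```

```text
1.8333 [0.44956867 0.26113377 0.25063435] [-2.58499807e-01  3.12913901e+00  1.65362653e-03]
[([311.0, 178.0, 357.0, 232.0], 0.82), ([2.0, 157.0, 98.0, 274.0], 0.69)]
[([313.0, 178.0, 355.0, 233.0], 0.9)]
[329.9670257  211.43552575] [329.78450052 199.18696968]
([-48.1, -331.2, 0.1], [-0.0001, 0.0011, 0.1352])
```

View pics/w_pin.png

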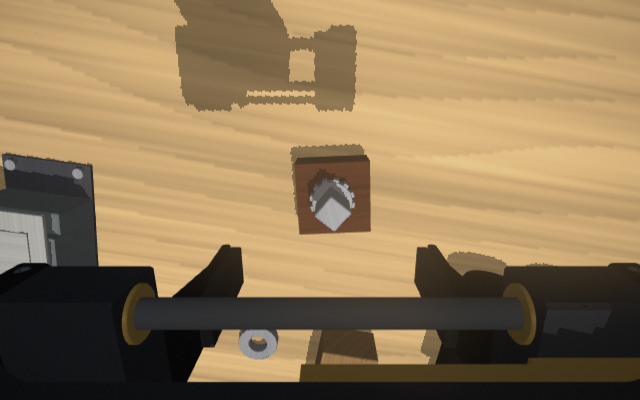

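The wrist view shows the pinion boss top as a bright diamond near (333,213), turned roughly 40–45° to the tool. The fingers are visible below it.

```bash
cat > boss.py <<'E'
from h import *
def boss(img,d,ztop,c,half=26,th=None):
    u,v=int(c[0]),int(c[1]);g=cv2.cvtColor(img,cv2.COLOR_BGR2GRAY)[v-half:v+half,u-half:u+half]
    m=(g>=(th or 165)).astype(np.uint8)
    n,l,st,ce=cv2.connectedComponentsWithStats(m);k=1+np.argmin(np.hypot(*(ce[1:]-half).T)+ (st[1:,4]<60)*1000)
    cs,_=cv2.findContours((l==k).astype(np.uint8),cv2.RETR_EXTERNAL,cv2.CHAIN_APPROX_NONE)
    px=cs[0][:,0]+[u-half,v-half];w=np.array([atz(d,*q,ztop)[:2] for q in px])
    return cv2.minAreaRect((w*1000).astype(np.float32)),st[k,4],px.min(0),px.max(0)
E
python3 - <<'E'
from boss import *
a=cv2.imread('pics/w_pin.png');d=grab('wrist')
g=cv2.cvtColor(a,cv2.COLOR_BGR2GRAY)
print(g[192:236:2,312:358:2])
for th in(150,165,180,195):print(th,boss(a,d,.094,(333,213),th=th))
E
```

```text
[[ 64  80  99 101 100 101  99  80  79  80  80  80  80  85  98 100 167 169
  171 107 141  81  80]
 [ 83  97 100  99 100 100  80  80  79  80  80  80  80  79  83  97 147 170
  173 150 172  84  78]
 [ 96 100 100  99 101  80  80  79  80  87  83  80  80  80  80  80  94 153
  176 179 177 120  74]
 [134 100 100 102  84  79  80  80  88 125 138  91  80  81  80  80  80  93
  177 178  83  75  75]
 [130 127 104  87  79  80  81  83 140 169 170 149 100  80  81  81  80  81
  112 176 118  80  77]
 [120 170 133  79  80  80  81 135 170 170 168 173 155 113  81  81  81  81
   81 174 112  99  76]
 [133 171  85  79  81  80 121 169 171 171 168 171 172 163 128  85  81  81
   81 170 154 166  78]
 [129 168  82  80  80 101 160 176 171 172 169 170 173 172 170 140  92  82
   82 171 176 138  78]
 [169 164  80  80  98 155 170 172 174 172 170 170 172 172 174 175 149 104
   82 135  94  94  78]
 [164 138  80  92 146 169 170 169 174 171 171 169 171 172 174 175 176 160
  120  81  77  77  76]
 [ 78  77  87 137 168 167 169 169 175 172 172 169 171 173 173 174 175 177
  169 127  78  77  78]
 [ 78  78 129 162 169 166 169 170
[... 1294 characters left out ...]
4296875), np.int32(520), array([319, 199]), array([349, 229]))
180 (((498.2703857421875, 270.2312316894531), (5.171048641204834, 49.02665710449219), 9.041171073913574), np.int32(260), array([307, 233]), array([358, 238]))Traceback (most recent call last):
  File "<stdin>", line 5, in <module>
  File "boss.py", line 5, in boss
    n,l,st,ce=cv2.connectedComponentsWithStats(m);k=1+np.argmin(np.hypot(*(ce[1:]-half).T)+ (st[1:,4]<60)*1000)
                                                      ~~~~~~~~~^^^^^^^^^^^^^^^^^^^^^^^^^^^^^^^^^^^^^^^^^^^^^^^^
    return _wrapfunc(a, 'argmin', axis=axis, out=out, **kwds)
    return bound(*args, **kwds)
ValueError: attempt to get argmin of an empty sequence
```

>>> jog_arm(increments=[{"tx": -6, "ty": -41, "tz": 0, "wx": 0, "wy": 0, "wz": 0.03, "gripper": 1}, {"tx": -12, "ty": -82, "tz": 0, "wx": 0, "wy": 0, "wz": 0.06, "gripper": 1}, {"tx": -18, "ty": -123, "tz": 0, "wx": 0, "wy": 0, "wz": 0.09, "gripper": 1}, {"tx": -24, "ty": -164, "tz": 0, "wx": 0, "wy": 0, "wz": 0.12, "gripper": 1}, {"tx": -30, "ty": -205, "tz": 0, "wx": 0, "wy": 0, "wz": 0.135, "gripper": 1}])

```text
time: 2.45
position: [0.5117, 0.0661, 0.2497]
tool_rot: [-0.051, 3.141, 0.001]
ft_force: [1.2, 0.6, 0.4]
grip_width: 0.999
grip_force: 0.0
```

>>> jog_arm(increments=[{"tx": -4, "ty": -30, "tz": 0, "wx": 0, "wy": 0, "wz": 0, "gripper": 1}, {"tx": -15, "ty": -65, "tz": 0, "wx": 0, "wy": 0, "wz": 0, "gripper": 1}, {"tx": -30, "ty": -100, "tz": 0, "wx": 0, "wy": 0, "wz": 0, "gripper": 1}, {"tx": -37, "ty": -126, "tz": 0, "wx": 0, "wy": 0, "wz": 0, "gripper": 1}, {"tx": -37, "ty": -126, "tz": 0, "wx": 0, "wy": 0, "wz": 0, "gripper": 1}])

```text
time: 2.87
position: [0.5534, -0.0646, 0.2496]
tool_rot: [-0.038, 3.141, -0.006]
ft_force: [-0.2, -0.6, -0.5]
grip_width: 1.001
grip_force: 0.0
```

Run:
```python
from h import *
p,r,s=pose();print(s['time'],p,r.as_rotvec())
d=grab('wrist','w_head.png')
for t in['cover_lip','blade_grip']:print([(np.round(b['bbox']).tolist(),round(b['conf'],2)) for b in vision.spot_in('wrist',t)[:2]])
print(proj(d,[.532,-.061,.077]))
for z in (.077,.069,.06):print(z,[np.round(proj(d,q),1).tolist() for q in([.532,-.015,z],[.532,-.107,z])])
p,r,s=pose();print(delta([.44,-.276,.20],Rd(np.radians(98.6))))
```

```text
2.8667 [ 0.55340604 -0.06459779  0.24955141] [-0.03753959  3.14063678 -0.00570356]
[([284.0, 160.0, 382.0, 260.0], 0.88)]
[([98.0, 0.0, 174.0, 178.0], 0.95)]
[334.24222749 159.76614906]
0.077 [[382.9, 160.9], [285.5, 158.6]]
0.069 [[381.8, 159.4], [286.5, 157.1]]
0.06 [[380.5, 157.8], [287.5, 155.5]]
([119.7, -215.5, 49.0], [0.0012, -0.0006, -0.1174])
```

View pics/w_head.png

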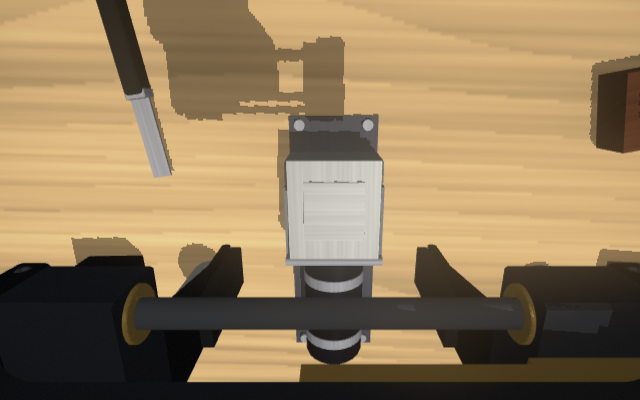

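The wrist view shows the cover's front edge at (286–382, 160) and its rear at about row 262. The blade is at upper left: tip about (162,176), handle junction about (139,95).

Run:
```python
from h import *
d=grab('wrist')
f=lambda u,v,z:np.round(atz(d,u,v,z),4)
a=cv2.imread('pics/w_head.png');g=cv2.cvtColor(a,cv2.COLOR_BGR2GRAY)
print(g[150:170:1,335]);print(g[255:272,335]); print(g[215,280:292],g[215,376:390],g[180,280:292],g[180,376:390])
print('cover',[f(*c,.077) for c in[(286.5,160),(382.5,160),(287,260),(381,260)]])
print('blade tip',f(162,176.5,.0145),'junction',f(138.5,95.5,.02),'j blade',f(142,98,.0145),'handle far',f(110.5,0,.026))
```

```text
[ 67  70  73  74  73  74  73  74  75  79 113 171 202 199 199 199 199 200
 199 199]
[201 200 200 188 153 143 159 170 168 158 131  58  58  58  58  58  57]
[123 123 123 123 125 132 133 122 175 191 188 189] [206 204 204 207 137 133 134 177 194 194 194 194 194 195] [117 117 117 117 104  89 100 187 188 188 191 191] [211 208 206 206 207 185 132 152 186 188 188 188 188 188]
cover [array([ 0.5325, -0.0976,  0.077 ]), array([ 0.5296, -0.0071,  0.077 ]), array([ 0.6365, -0.0973,  0.077 ]), array([ 6.334e-01, -5.000e-04,  7.700e-02])]
blade tip [ 0.5676 -0.2458  0.0145] junction [ 0.48   -0.2586  0.02  ] j blade [ 0.4826 -0.2579  0.0145] handle far [ 0.3928 -0.2712  0.026 ]
```

>>> jog_arm(increments=[{"tx": 16, "ty": -37, "tz": 6, "wx": 0, "wy": 0, "wz": -0.02, "gripper": 1}, {"tx": 36, "ty": -72, "tz": 12, "wx": 0, "wy": 0, "wz": -0.05, "gripper": 1}, {"tx": 56, "ty": -107, "tz": 20, "wx": 0, "wy": 0, "wz": -0.08, "gripper": 1}, {"tx": 76, "ty": -142, "tz": 28, "wx": 0, "wy": 0, "wz": -0.1, "gripper": 1}, {"tx": 96, "ty": -177, "tz": 38, "wx": 0, "wy": 0, "wz": -0.117, "gripper": 1}])

```text
time: 3.48
position: [0.462, -0.2379, 0.2117]
tool_rot: [-0.24, 3.13, 0.001]
ft_force: [0.1, -1.1, 0.9]
grip_width: 1.003
grip_force: 0.0
```

>>> jog_arm(increments=[{"tx": 23, "ty": -38, "tz": 5, "wx": 0, "wy": 0, "wz": 0, "gripper": 0.6}, {"tx": 23, "ty": -39, "tz": 11, "wx": 0, "wy": 0, "wz": 0, "gripper": 0.6}, {"tx": 23, "ty": -39, "tz": 11, "wx": 0, "wy": 0, "wz": 0, "gripper": 0.6}, {"tx": 23, "ty": -39, "tz": 11, "wx": 0, "wy": 0, "wz": 0, "gripper": 0.6}, {"tx": 23, "ty": -39, "tz": 11, "wx": 0, "wy": 0, "wz": 0, "gripper": 0.6}])

```text
time: 3.9
position: [0.4465, -0.2781, 0.2007]
tool_rot: [-0.238, 3.132, 0.002]
ft_force: [0.1, -0.6, 0.0]
grip_width: 0.706
grip_force: 0.0
```

Run:
```python
from h import *
p,r,s=pose();print(s['time'],p,r.as_rotvec())
d=grab('wrist','w_blade.png')
print([(np.round(b['bbox']).tolist(),round(b['conf'],2)) for b in vision.spot_in('wrist','blade_grip')[:2]])
g=cv2.cvtColor(d['color'],cv2.COLOR_BGR2GRAY)
for c in([.425,-.278,.026],[.378,-.285,.026],[.473,-.271,.026],[.5635,-.257,.0145]):print(np.round(proj(d,c),1))
```

```text
3.9 [ 0.44652189 -0.27814303  0.20073548] [-2.38184315e-01  3.13182557e+00  1.50699696e-03]
[([323.0, 112.0, 344.0, 289.0], 0.74)]
[332.7 159.4]
[333.1 107.7]
[332.2 208. ]
[332. 284.]
```

View pics/w_blade.png

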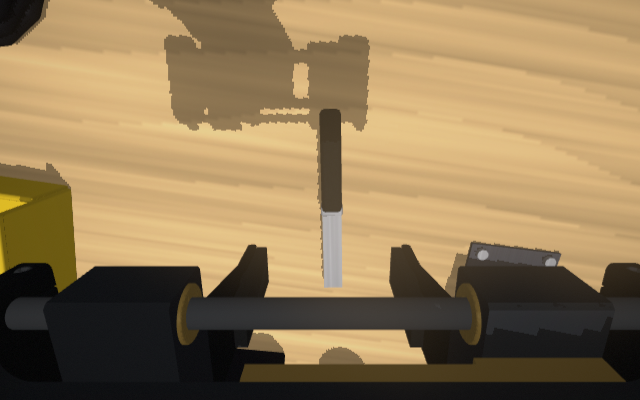

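The wrist view shows the blade between the open fingers: handle from (331,109) to (331.5,212), tip at (332,288), almost exactly in line with the tool.

Run:
```python
from h import *
d=grab('wrist');p,r,s=pose();print(p,r.as_rotvec())
f=lambda u,v,z:atz(d,u,v,z)
t=f(332,287.5,.0145);e=f(330.5,109.5,.026);j=f(331.5,212,.026);print(t,e,j)
g=cv2.cvtColor(d['color'],cv2.COLOR_BGR2GRAY);print(g[160,312:350],g[250,312:350],g[280:294,332],g[103:115,330])
ax=t-e;ax[2]=0;ax/=np.linalg.norm(ax);psi=np.pi/2+np.arctan2(ax[1],ax[0]);c=(t-ax*.14+e+ax*.05)/2
print('yaw',np.degrees(psi)-90,'len',np.linalg.norm((t-e)[:2]),'center',c)
G=c+ax*.025
print('grip tcp',G,delta([G[0],G[1],.006],Rd(psi)))
```

```text
[ 0.44617669 -0.27910191  0.20086572] [-2.36807018e-01  3.13195885e+00  2.75404879e-04]
[ 0.56775769 -0.25694927  0.0145    ] [ 0.37981935 -0.2876823   0.026     ] [ 0.47717215 -0.27165653  0.026     ]
[179 178 177 177 177 120 113 113 113  73  65  65  65  66  67  66  66  67
  67  67  66  66  66  66  66  66  66  66  66  65 176 183 183 184 183 183
 184 186] [198 199 198 198 198 198 198 198 198 197 158 139 177 182 180 177 176 178
 184 184 177 176 176 176 175 175 177 180 182 183 188 193 194 194 194 195
 194 195] [177 177 178 177 178 179 178 183 189 186 182 180 184 192] [114 114 116 116 118 106  62  56  57  57  58  58]
yaw 9.287217693802205 len 0.19043460487059835 center [ 0.42937839 -0.27957805  0.02025   ]
grip tcp [ 0.45405069 -0.27554345  0.02025   ] ([-8.2, 2.3, 194.9], [0.0001, 0.0007, -0.0112])
```

>>> jog_arm(increments=[{"tx": -8, "ty": 2.3, "tz": 20, "wx": 0, "wy": 0, "wz": -0.011, "gripper": 0.6}, {"tx": -8, "ty": 2.3, "tz": 58, "wx": 0, "wy": 0, "wz": -0.011, "gripper": 0.6}, {"tx": -8, "ty": 2.3, "tz": 96, "wx": 0, "wy": 0, "wz": -0.011, "gripper": 0.6}, {"tx": -8, "ty": 2.3, "tz": 134, "wx": 0, "wy": 0, "wz": -0.011, "gripper": 0.6}, {"tx": -8, "ty": 2.3, "tz": 165, "wx": 0, "wy": 0, "wz": -0.011, "gripper": 0.6}])

```text
time: 4.47
position: [0.4525, -0.2758, 0.0333]
tool_rot: [0.252, -3.131, -0.002]
ft_force: [0.5, -0.3, -1.3]
grip_width: 0.598
grip_force: 0.0
```

>>> jog_arm(increments=[{"tx": 0, "ty": 0, "tz": 15, "wx": 0, "wy": 0, "wz": 0, "gripper": 0.6}, {"tx": 0, "ty": 0, "tz": 26, "wx": 0, "wy": 0, "wz": 0, "gripper": 0.6}, {"tx": 0, "ty": 0, "tz": 30.5, "wx": 0, "wy": 0, "wz": 0, "gripper": 0.6}, {"tx": 0, "ty": 0, "tz": 30.5, "wx": 0, "wy": 0, "wz": 0, "gripper": 0.6}, {"tx": 0, "ty": 0, "tz": 30.5, "wx": 0, "wy": 0, "wz": 0, "gripper": 0.1}], grip_force=50)

```text
time: 4.88
position: [0.4536, -0.2777, 0.0061]
tool_rot: [-0.249, 3.13, -0.001]
ft_force: [0.0, -0.4, 1.0]
grip_width: 0.573
grip_force: 0.0
```

>>> jog_arm(increments=[{"tx": 0, "ty": 0, "tz": 0, "wx": 0, "wy": 0, "wz": 0, "gripper": 0.1}, {"tx": 0, "ty": 0, "tz": 0, "wx": 0, "wy": 0, "wz": 0, "gripper": 0.1}, {"tx": 0, "ty": 0, "tz": 0, "wx": 0, "wy": 0, "wz": 0, "gripper": 0.1}, {"tx": 0, "ty": 0, "tz": 0, "wx": 0, "wy": 0, "wz": 0, "gripper": 0.1}, {"tx": 0, "ty": 0, "tz": 0, "wx": 0, "wy": 0, "wz": 0, "gripper": 0.1}])

```text
time: 5.3
position: [0.4528, -0.2772, 0.0054]
tool_rot: [-0.248, 3.131, 0.001]
ft_force: [-0.1, 1.3, 0.7]
grip_width: 0.228
grip_force: 0.8
```

Run:
```python
from h import *
p,r,s=pose();print(s['time'],p,r.as_rotvec(),s['ft_force'],s['grip_width'],s['grip_force'])
d=grab('top','t1.png')
```

```text
5.3 [ 0.45276799 -0.27716183  0.00544315] [-2.48190350e-01  3.13098155e+00  8.34268761e-04] [-0.10708854  1.33737957  0.74238404] 0.22758912866867612 0.8466926403343678
```

```bash
cat >> h.py <<'E'
H=np.array([.6385,-.0585,.0745]);YAW=.024;L=.1165;DZ=.0076
def tcp(tip,yaw): return np.array([tip[0]-L*np.cos(yaw),tip[1]-L*np.sin(yaw),tip[2]-DZ]),Rd(np.pi/2+yaw)
def rows(start,wps):   # start (p,R); wps list of (p,R): print rows in groups of 5
    p0,r0=start
    for i in range(0,len(wps),5):
        for p,r in wps[i:i+5]:
            t,w=delta(p,r,p0,r0);print([round(x*2)/2 for x in t],np.round(w,3).tolist(),'z%.3f'%p[2])
        p0,r0=wps[min(i+4,len(wps)-1)];print('--')
E
python3 - <<'E'
from h import *
p,r,s=pose();print(s['grip_force'])
up=p+[0,0,.135]
rows((up,r),[tcp([.522,-.065,.1476],.4)])
E
```

```text
49.96431291103363
[11.5, 170.5, 0.5] [0.0, 0.001, -0.242] z0.140
--
```

>>> jog_arm(increments=[{"tx": 0, "ty": 0, "tz": -10, "wx": 0, "wy": 0, "wz": 0, "gripper": 0.1}, {"tx": 0, "ty": 0, "tz": -40, "wx": 0, "wy": 0, "wz": 0, "gripper": 0.1}, {"tx": 0, "ty": 0, "tz": -75, "wx": 0, "wy": 0, "wz": 0, "gripper": 0.1}, {"tx": 0, "ty": 0, "tz": -110, "wx": 0, "wy": 0, "wz": 0, "gripper": 0.1}, {"tx": 0, "ty": 0, "tz": -135, "wx": 0, "wy": 0, "wz": 0, "gripper": 0.1}])

```text
time: 5.77
position: [0.4528, -0.2785, 0.1434]
tool_rot: [-0.247, 3.129, -0.002]
ft_force: [1.0, -0.4, -2.1]
grip_width: 0.228
grip_force: 50.0
```

>>> jog_arm(increments=[{"tx": 0, "ty": 30, "tz": 0, "wx": 0, "wy": 0, "wz": -0.05, "gripper": 0.1}, {"tx": 1, "ty": 66, "tz": 0, "wx": 0, "wy": 0, "wz": -0.1, "gripper": 0.1}, {"tx": 4, "ty": 102, "tz": 0, "wx": 0, "wy": 0, "wz": -0.15, "gripper": 0.1}, {"tx": 8, "ty": 138, "tz": 0, "wx": 0, "wy": 0, "wz": -0.2, "gripper": 0.1}, {"tx": 11.5, "ty": 170.5, "tz": 0.5, "wx": 0, "wy": 0, "wz": -0.242, "gripper": 0.1}])

```text
time: 6.18
position: [0.4133, -0.1093, 0.14]
tool_rot: [-0.628, 3.077, 0.0]
ft_force: [0.4, 1.1, -1.5]
grip_width: 0.228
grip_force: 50.0
```

>>> jog_arm(increments=[{"tx": 0, "ty": 0, "tz": 10, "wx": 0, "wy": 0, "wz": 0, "gripper": 0.1}, {"tx": 0, "ty": 0, "tz": 30, "wx": 0, "wy": 0, "wz": 0, "gripper": 0.1}, {"tx": 0, "ty": 0, "tz": 50, "wx": 0, "wy": 0, "wz": 0, "gripper": 0.1}, {"tx": 0, "ty": 0, "tz": 50, "wx": 0, "wy": 0, "wz": 0, "gripper": 0.1}, {"tx": 0, "ty": 0, "tz": 50, "wx": 0, "wy": 0, "wz": 0, "gripper": 0.1}])

```text
time: 6.6
position: [0.4133, -0.1113, 0.0892]
tool_rot: [0.623, -3.077, -0.0]
ft_force: [0.2, 0.8, -0.8]
grip_width: 0.226
grip_force: 50.0
```

Run:
```python
from h import *
p,r,s=pose();print(s['time'],p,r.as_rotvec(),s['joint_positions'])
print(delta(*tcp([.522,-.065,.066],.4)))
t=grab('top');y=r.apply([0,1,0]);b=np.arctan2(-y[0],y[1]);tip=p+[L*np.cos(b),L*np.sin(b),DZ];print('tip pred',tip,b,proj(t,tip),proj(t,[.5325,-.061,.077]))
w=grab('wrist');print(proj(w,tip),proj(w,[.5325,-.061,.077]))
a=cv2.resize(t['color'][140:240,270:400],None,fx=3,fy=3,interpolation=2);b=cv2.resize(w['color'][100:300,220:480],(390,300))
cv2.imwrite('pics/pre.png',np.hstack([a,b]))
```

```text
6.6 [ 0.41326565 -0.11127979  0.08924322] [ 6.22746161e-01 -3.07699527e+00 -2.95920284e-04] [-0.31222951 -0.05648699  0.50449052  2.14809328  0.03232411  1.04530561
  2.14548533]
([-1.7, 0.3, 30.8], [0.0006, -0.0021, -0.0006])
tip pred [ 0.52059735 -0.06597908  0.09684322] 0.3993801744187572 [340.99201359 207.14373995] [338.83578492 203.57221321]
[330.73815277 449.98443236] [330.47028339 435.52330191]
```

View pics/pre.png

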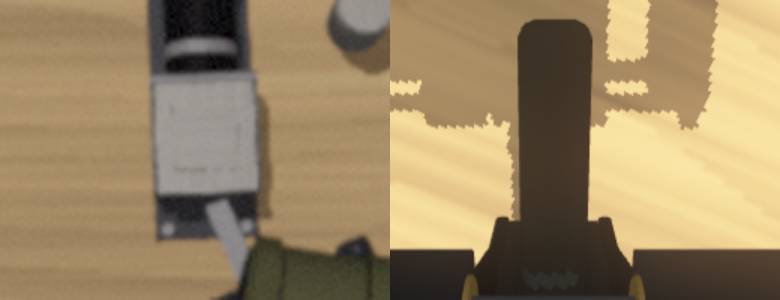

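The left panel shows the tip in front of the cover lip at (215,203), as predicted; the right panel shows the handle straight between the pads.

Run:
```python
from h import *
pre=tcp([.522,-.065,.066],.4);ins=tcp([.5515,-.062,.066],.4)
rows(pre,[ins])
def tipat(th,rho):
    # tip centre: below underside contact
    q=np.array([-rho*np.cos(th)-.0025*np.sin(th),rho*np.sin(th)-.0025*np.cos(th)-.0015*abs(np.cos(th))])
    return np.array([H[0]+q[0],-.0605,H[2]+q[1]])
ths=[.04,.1,.17,.24,.31, .40,.5,.6,.7,.8, .92,1.04,1.16,1.28,1.4, 1.55,1.7,1.85,2.0,2.15]
w=[tcp(tipat(t,.086),max(.024,.4-.03*i)) for i,t in enumerate(ths)]
rows(ins,w)
print(tipat(.04,.086),tipat(2.15,.086),w[-1][0])
```

```text
[-28.5, -8.5, 0.0] [0.0, 0.0, 0.0] z0.058
--
[-1.5, 1.0, -8.0] [0.0, 0.0, 0.0] z0.066
[-1.5, 4.5, -13.0] [0.0, 0.0, 0.03] z0.072
[-2.5, 7.5, -19.0] [0.0, 0.0, 0.06] z0.078
[-3.5, 10.5, -25.0] [0.0, 0.0, 0.09] z0.083
[-5.5, 13.5, -31.0] [0.0, 0.0, 0.12] z0.089
--
[-2.5, 3.0, -7.5] [0.0, 0.0, 0.03] z0.097
[-6.0, 5.5, -15.5] [0.0, 0.0, 0.06] z0.105
[-10.5, 7.5, -23.0] [0.0, 0.0, 0.09] z0.112
[-15.5, 9.5, -30.0] [0.0, 0.0, 0.12] z0.119
[-21.5, 11.5, -36.5] [0.0, 0.0, 0.15] z0.126
--
[-7.5, 2.5, -7.0] [0.0, 0.0, 0.03] z0.133
[-16.0, 5.0, -13.0] [0.0, 0.0, 0.06] z0.139
[-25.5, 7.0, -18.5] [0.0, 0.0, 0.09] z0.144
[-35.0, 8.0, -22.5] [0.0, 0.0, 0.106] z0.148
[-45.0, 6.5, -25.0] [0.0, 0.0, 0.106] z0.151
--
[-13.0, -0.5, -2.0] [0.0, 0.0, 0.0] z0.153
[-25.5, -0.5, -1.5] [0.0, 0.0, 0.0] z0.152
[-38.5, -1.0, 1.0] [0.0, 0.0, 0.0] z0.150
[-50.5, -1.0, 5.5] [0.0, 0.0, 0.0] z0.146
[-62.0, -1.5, 11.5] [0.0, 0.0, 0.0] z0.139
--
[ 0.55246882 -0.0605      0.07394228] [ 0.68348051 -0.0605      0.14702065] [ 0.56701406 -0.06329573  0.13942065]
```

>>> jog_arm(increments=[{"tx": -1.7, "ty": 0, "tz": 10, "wx": 0, "wy": 0, "wz": 0, "gripper": 0.1}, {"tx": -1.7, "ty": 0, "tz": 22, "wx": 0, "wy": 0, "wz": 0, "gripper": 0.1}, {"tx": -1.7, "ty": 0, "tz": 31, "wx": 0, "wy": 0, "wz": 0, "gripper": 0.1}, {"tx": -1.7, "ty": 0, "tz": 31, "wx": 0, "wy": 0, "wz": 0, "gripper": 0.1}, {"tx": -1.7, "ty": 0, "tz": 31, "wx": 0, "wy": 0, "wz": 0, "gripper": 0.1}])

```text
time: 7.12
position: [0.4155, -0.1103, 0.0582]
tool_rot: [0.624, -3.078, -0.0]
ft_force: [0.1, 0.1, -0.7]
grip_width: 0.224
grip_force: 50.0
```

>>> jog_arm(increments=[{"tx": -7, "ty": -2, "tz": 0, "wx": 0, "wy": 0, "wz": 0, "gripper": 0.1}, {"tx": -15, "ty": -4.5, "tz": 0, "wx": 0, "wy": 0, "wz": 0, "gripper": 0.1}, {"tx": -23, "ty": -7, "tz": 0, "wx": 0, "wy": 0, "wz": 0, "gripper": 0.1}, {"tx": -28, "ty": -8.5, "tz": 0, "wx": 0, "wy": 0, "wz": 0, "gripper": 0.1}, {"tx": -28, "ty": -8.5, "tz": 0, "wx": 0, "wy": 0, "wz": 0, "gripper": 0.1}])

```text
time: 7.53
position: [0.4469, -0.107, 0.059]
tool_rot: [-0.626, 3.077, -0.002]
ft_force: [0.5, 0.2, -1.6]
grip_width: 0.228
grip_force: 50.0
```

>>> jog_arm(increments=[{"tx": -1.5, "ty": 1, "tz": -8, "wx": 0, "wy": 0, "wz": 0, "gripper": 0.1}, {"tx": -1.5, "ty": 4.5, "tz": -13, "wx": 0, "wy": 0, "wz": 0.03, "gripper": 0.1}, {"tx": -2.5, "ty": 7.5, "tz": -19, "wx": 0, "wy": 0, "wz": 0.06, "gripper": 0.1}, {"tx": -3.5, "ty": 10.5, "tz": -25, "wx": 0, "wy": 0, "wz": 0.09, "gripper": 0.1}, {"tx": -5.5, "ty": 13.5, "tz": -31, "wx": 0, "wy": 0, "wz": 0.12, "gripper": 0.1}])

```text
time: 7.95
position: [0.444, -0.0925, 0.09]
tool_rot: [0.436, -3.11, -0.001]
ft_force: [0.9, -0.0, -2.2]
grip_width: 0.225
grip_force: 50.0
```

Run:
```python
from h import *
p,r,s=pose();print(s['time'],p,r.as_rotvec(),s['joint_positions'],s['ft_force'])
y=r.apply([0,1,0]);b=np.arctan2(-y[0],y[1]);tip=p+[L*np.cos(b),L*np.sin(b),DZ];print('tip pred',tip,b)
t=grab('top');sc=grab('scene')
a=cv2.resize(t['color'][140:240,270:400],None,fx=3,fy=3,interpolation=2);b=cv2.resize(sc['color'][150:260,250:393],(390,300))
cv2.imwrite('pics/lift.png',np.hstack([a,b]))
```

```text
7.95 [ 0.44396672 -0.09248775  0.0900301 ] [ 4.35634861e-01 -3.11036062e+00 -5.56031230e-04] [-0.34112733  0.0064465   0.49353526  2.09334887 -0.0036361   1.04350719
  2.00333632] [ 0.88697046 -0.01121088 -2.18460648]
tip pred [ 0.55598399 -0.06048181  0.0976301 ] 0.27830796541972824
```

View pics/lift.png

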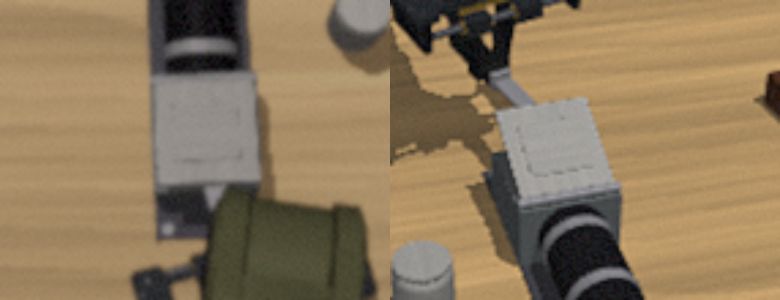

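The cover is visibly lifted on the blade, with its lip raised in both views. I'll continue along the arc.

>>> jog_arm(increments=[{"tx": -2.5, "ty": 3, "tz": -7.5, "wx": 0, "wy": 0, "wz": 0.03, "gripper": 0.1}, {"tx": -6, "ty": 5.5, "tz": -15.5, "wx": 0, "wy": 0, "wz": 0.06, "gripper": 0.1}, {"tx": -10.5, "ty": 7.5, "tz": -23, "wx": 0, "wy": 0, "wz": 0.09, "gripper": 0.1}, {"tx": -15.5, "ty": 9.5, "tz": -30, "wx": 0, "wy": 0, "wz": 0.12, "gripper": 0.1}, {"tx": -21.5, "ty": 11.5, "tz": -36.5, "wx": 0, "wy": 0, "wz": 0.15, "gripper": 0.1}])

```text
time: 8.47
position: [0.4614, -0.0756, 0.1261]
tool_rot: [0.203, -3.134, -0.001]
ft_force: [0.2, 1.0, -3.1]
grip_width: 0.228
grip_force: 50.0
```

>>> jog_arm(increments=[{"tx": -7.5, "ty": 2.5, "tz": -7, "wx": 0, "wy": 0, "wz": 0.03, "gripper": 0.1}, {"tx": -16, "ty": 5, "tz": -13, "wx": 0, "wy": 0, "wz": 0.06, "gripper": 0.1}, {"tx": -25.5, "ty": 7, "tz": -18.5, "wx": 0, "wy": 0, "wz": 0.09, "gripper": 0.1}, {"tx": -35, "ty": 8, "tz": -22.5, "wx": 0, "wy": 0, "wz": 0.106, "gripper": 0.1}, {"tx": -45, "ty": 6.5, "tz": -25, "wx": 0, "wy": 0, "wz": 0.106, "gripper": 0.1}])

```text
time: 8.88
position: [0.5063, -0.0629, 0.1514]
tool_rot: [0.039, -3.141, -0.001]
ft_force: [-1.0, 1.0, -0.6]
grip_width: 0.225
grip_force: 50.0
```

Run:
```python
from h import *
p,r,s=pose();print(s['time'],p,r.as_rotvec(),s['joint_positions'],s['ft_force'])
y=r.apply([0,1,0]);b=np.arctan2(-y[0],y[1]);tip=p+[L*np.cos(b),L*np.sin(b),DZ];print('tip pred',tip,b)
sc=grab('scene');cv2.imwrite('pics/lift2.png',cv2.resize(sc['color'][110:260,230:430],(600,450)))
```

```text
8.8833 [ 0.50626061 -0.06290622  0.15139338] [ 3.90930549e-02 -3.14120754e+00 -6.29344719e-04] [-0.3739952   0.06941246  0.46661509  1.90182597 -0.03419314  1.17814404
  1.70043118] [-1.0139087   1.01355603 -0.63908868]
tip pred [ 0.62272453 -0.06000693  0.15899338] 0.024889150472237987
```

View pics/lift2.png

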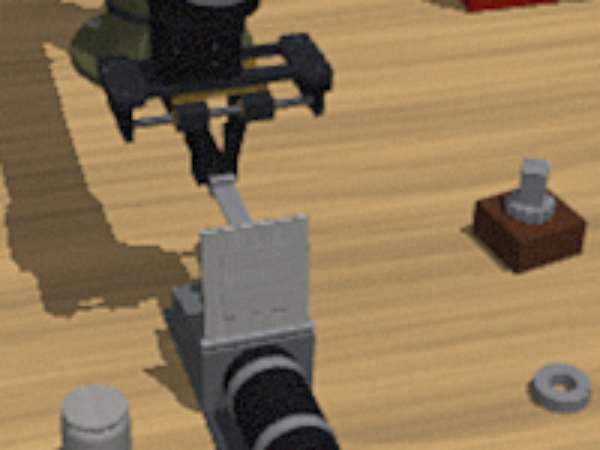

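The cover is almost upright with the blade tip behind it; I'll push it over.

>>> jog_arm(increments=[{"tx": -13, "ty": -0.5, "tz": -2, "wx": 0, "wy": 0, "wz": 0, "gripper": 0.1}, {"tx": -25.5, "ty": -0.5, "tz": -1.5, "wx": 0, "wy": 0, "wz": 0, "gripper": 0.1}, {"tx": -38.5, "ty": -1, "tz": 0, "wx": 0, "wy": 0, "wz": 0, "gripper": 0.1}, {"tx": -51, "ty": -1, "tz": 3, "wx": 0, "wy": 0, "wz": 0, "gripper": 0.1}, {"tx": -64, "ty": -1.5, "tz": 6, "wx": 0, "wy": 0, "wz": 0, "gripper": 0.1}])

```text
time: 9.35
position: [0.5703, -0.0635, 0.1448]
tool_rot: [0.039, -3.141, 0.0]
ft_force: [0.5, 0.8, -1.2]
grip_width: 0.225
grip_force: 50.0
```

>>> jog_arm(increments=[{"tx": 0, "ty": 0, "tz": 0, "wx": 0, "wy": 0, "wz": 0, "gripper": 0.1}, {"tx": 0, "ty": 0, "tz": 0, "wx": 0, "wy": 0, "wz": 0, "gripper": 0.1}, {"tx": 20, "ty": 0, "tz": 0, "wx": 0, "wy": 0, "wz": 0, "gripper": 0.1}, {"tx": 50, "ty": 0, "tz": -5, "wx": 0, "wy": 0, "wz": 0, "gripper": 0.1}, {"tx": 80, "ty": 0, "tz": -10, "wx": 0, "wy": 0, "wz": 0, "gripper": 0.1}])

```text
time: 9.77
position: [0.488, -0.0656, 0.1545]
tool_rot: [0.038, -3.139, 0.001]
ft_force: [-0.0, 0.3, -0.2]
grip_width: 0.228
grip_force: 50.0
```

Run:
```python
from h import *
p,r,s=pose();print(s['time'],p,r.as_rotvec(),s['ft_force'])
t=grab('top','t2.png');a=t['color'].astype(int).sum(2)//3
x=proj(t,[.66,-.058,.09]);print(x,'col profile along head axis rows 110..215 at u=337:',a[110:215:3,337])
for n in('top','scene'):
  grab(n)
  for th in('cover_lip','socket_mouth'):print(n,th,[(np.round(b['bbox']).tolist(),round(b['conf'],2)) for b in vision.spot_in(n,th)[:2]])
for th in(1.5,2.0,2.4,2.7):
  q=[H[0]-.106*np.cos(th),-.058,H[2]+.106*np.sin(th)];print(th,proj(t,q))
print(delta([.4528,-.2772,.13],Rd(np.radians(99.3))))
```

```text
9.7667 [ 0.48798819 -0.06561154  0.15451621] [ 3.80950616e-02 -3.13942259e+00  1.24108201e-03] [-0.00131535  0.33926567 -0.24506047]
[337.0455033  157.00458123] col profile along head axis rows 110..215 at u=337: [144 132 144  99  22  30 133 129 131 129 131 131 129 131 132 133 130 131
 133 100 100 120  96  67  44  51  52  59  61  67  70  68  64  71  68]
top cover_lip [([318.0, 129.0, 352.0, 166.0], 0.67)]
top socket_mouth []
scene cover_lip [([296.0, 221.0, 344.0, 234.0], 0.74), ([438.0, 211.0, 481.0, 249.0], 0.26)]
scene socket_mouth [([285.0, 201.0, 354.0, 290.0], 0.46), ([296.0, 155.0, 314.0, 188.0], 0.36)]
1.5 [338.1949351  160.46951157]
2.0 [337.72572384 141.50906916]
2.4 [337.22985431 131.29958684]
2.7 [336.85145004 127.65268759]
([43.0, -211.1, 25.3], [-0.0002, 0.0008, -0.1378])
```

>>> jog_arm(increments=[{"tx": 8, "ty": -38, "tz": 0, "wx": 0, "wy": 0, "wz": -0.03, "gripper": 0.1}, {"tx": 16, "ty": -76, "tz": 5, "wx": 0, "wy": 0, "wz": -0.06, "gripper": 0.1}, {"tx": 25, "ty": -115, "tz": 10, "wx": 0, "wy": 0, "wz": -0.09, "gripper": 0.1}, {"tx": 34, "ty": -153, "tz": 15, "wx": 0, "wy": 0, "wz": -0.12, "gripper": 0.1}, {"tx": 41, "ty": -190, "tz": 20, "wx": 0, "wy": 0, "wz": -0.138, "gripper": 0.1}])

```text
time: 10.53
position: [0.4533, -0.2583, 0.1349]
tool_rot: [0.257, -3.131, 0.001]
ft_force: [1.2, -0.2, -1.1]
grip_width: 0.226
grip_force: 50.0
```

>>> jog_arm(increments=[{"tx": 0, "ty": -20, "tz": 20, "wx": 0, "wy": 0, "wz": 0, "gripper": 0.1}, {"tx": 0, "ty": -20, "tz": 50, "wx": 0, "wy": 0, "wz": 0, "gripper": 0.1}, {"tx": 0, "ty": -20, "tz": 80, "wx": 0, "wy": 0, "wz": 0, "gripper": 0.1}, {"tx": 0, "ty": -20, "tz": 105, "wx": 0, "wy": 0, "wz": 0, "gripper": 0.1}, {"tx": 0, "ty": -20, "tz": 113, "wx": 0, "wy": 0, "wz": 0, "gripper": 0.1}])

```text
time: 10.95
position: [0.4545, -0.2748, 0.0179]
tool_rot: [0.254, -3.124, -0.003]
ft_force: [-0.9, 0.4, -1.4]
grip_width: 0.222
grip_force: 50.0
```

Run:
```python
from h import *
p,r,s=pose();print(s['time'],p,r.as_rotvec(),s['ft_force']);print(delta([.4528,-.2772,.006],Rd(np.radians(99.3))))
```

```text
10.95 [ 0.45447767 -0.27482048  0.01788787] [ 0.25422335 -3.12433124 -0.00320914] [-0.86649309  0.37839911 -1.38116123]
([2.0, -2.1, 11.9], [0.0026, -0.0067, 0.0001])
```

>>> jog_arm(increments=[{"tx": 0, "ty": 0, "tz": 3, "wx": 0, "wy": 0, "wz": 0, "gripper": 0.1}, {"tx": 0, "ty": 0, "tz": 6, "wx": 0, "wy": 0, "wz": 0, "gripper": 0.1}, {"tx": 0, "ty": 0, "tz": 9, "wx": 0, "wy": 0, "wz": 0, "gripper": 0.1}, {"tx": 0, "ty": 0, "tz": 9, "wx": 0, "wy": 0, "wz": 0, "gripper": 0.1}, {"tx": 0, "ty": 0, "tz": 9, "wx": 0, "wy": 0, "wz": 0, "gripper": 0.1}])

```text
time: 11.37
position: [0.4578, -0.2761, 0.0142]
tool_rot: [-0.255, 3.129, -0.001]
ft_force: [0.6, -0.4, -1.2]
grip_width: 0.229
grip_force: 50.0
```

>>> jog_arm(increments=[{"tx": 0, "ty": 0, "tz": 3, "wx": 0, "wy": 0, "wz": 0, "gripper": 0.1}, {"tx": 0, "ty": 0, "tz": 6, "wx": 0, "wy": 0, "wz": 0, "gripper": 0.1}, {"tx": 0, "ty": 0, "tz": 8, "wx": 0, "wy": 0, "wz": 0, "gripper": 0.1}, {"tx": 0, "ty": 0, "tz": 8, "wx": 0, "wy": 0, "wz": 0, "gripper": 0.1}, {"tx": 0, "ty": 0, "tz": 8, "wx": 0, "wy": 0, "wz": 0, "gripper": 0.1}])

```text
time: 11.78
position: [0.4571, -0.2759, 0.0054]
tool_rot: [-0.254, 3.131, 0.0]
ft_force: [-1.1, 0.8, 4.3]
grip_width: 0.225
grip_force: 50.0
```

>>> jog_arm(increments=[{"tx": 0, "ty": 0, "tz": 0, "wx": 0, "wy": 0, "wz": 0, "gripper": 0.7}, {"tx": 0, "ty": 0, "tz": 0, "wx": 0, "wy": 0, "wz": 0, "gripper": 0.7}, {"tx": 0, "ty": 0, "tz": 0, "wx": 0, "wy": 0, "wz": 0, "gripper": 0.7}, {"tx": 0, "ty": 0, "tz": 0, "wx": 0, "wy": 0, "wz": 0, "gripper": 0.7}, {"tx": 0, "ty": 0, "tz": 0, "wx": 0, "wy": 0, "wz": 0, "gripper": 0.7}])

```text
time: 12.2
position: [0.4568, -0.2758, 0.0049]
tool_rot: [0.254, -3.131, -0.0]
ft_force: [0.3, -0.6, 0.1]
grip_width: 0.514
grip_force: 0.0
```

>>> jog_arm(increments=[{"tx": 0, "ty": 0, "tz": -10, "wx": 0, "wy": 0, "wz": 0, "gripper": 0.8}, {"tx": 0, "ty": 0, "tz": -45, "wx": 0, "wy": 0, "wz": 0, "gripper": 0.8}, {"tx": 0, "ty": 0, "tz": -85, "wx": 0, "wy": 0, "wz": 0, "gripper": 0.8}, {"tx": 0, "ty": 0, "tz": -125, "wx": 0, "wy": 0, "wz": 0, "gripper": 0.8}, {"tx": 0, "ty": 0, "tz": -165, "wx": 0, "wy": 0, "wz": 0, "gripper": 0.8}])

```text
time: 12.62
position: [0.4562, -0.2761, 0.1724]
tool_rot: [-0.253, 3.131, -0.0]
ft_force: [2.0, -0.9, -0.7]
grip_width: 0.788
grip_force: 0.0
```

Run:
```python
from h import *
p,r,s=pose();print(s['time'],p,r.as_rotvec(),s['ft_force'],s['grip_width'],s['joint_positions'])
grab('top','t3.png');print([(np.round(b['bbox']).tolist(),round(b['conf'],2)) for b in vision.spot_in('top','blade_grip')[:2]])
w=grab('wrist','w_rel.png');print([(np.round(b['bbox']).tolist(),round(b['conf'],2)) for b in vision.spot_in('wrist','blade_grip')[:2]])
# head view pose: camera over socket; camera is 82mm behind tool, looks to 31mm behind TCP
print(delta([.57,-.06,.22],Rd(np.radians(91.3))))
```

```text
12.6167 [ 0.45618831 -0.27612235  0.1724435 ] [-2.53148033e-01  3.13131465e+00 -3.15277865e-04] [ 2.00887451 -0.89535965 -0.70900986] 0.7881858779300358 [-0.14504238  0.11279988  0.68833854  1.83033413 -0.07594876  1.22474833
  2.29809618]
[([406.0, 193.0, 424.0, 257.0], 0.74)]
[([322.0, 97.0, 347.0, 289.0], 0.61)]
([-145.9, 195.3, -47.7], [-0.0008, 0.0037, 0.1394])
```

>>> jog_arm(increments=[{"tx": -24, "ty": 32, "tz": -8, "wx": 0, "wy": 0, "wz": 0.03, "gripper": 1}, {"tx": -48, "ty": 64, "tz": -12, "wx": 0, "wy": 0, "wz": 0.06, "gripper": 1}, {"tx": -72, "ty": 97, "tz": -12, "wx": 0, "wy": 0, "wz": 0.09, "gripper": 1}, {"tx": -97, "ty": 130, "tz": -6, "wx": 0, "wy": 0, "wz": 0.12, "gripper": 1}, {"tx": -121, "ty": 162, "tz": 0, "wx": 0, "wy": 0, "wz": 0.139, "gripper": 1}])

```text
time: 13.23
position: [0.55, -0.0944, 0.1689]
tool_rot: [0.034, -3.14, -0.001]
ft_force: [1.0, 0.5, 0.1]
grip_width: 0.986
grip_force: 0.0
```

>>> jog_arm(increments=[{"tx": -24, "ty": 32, "tz": 8, "wx": 0, "wy": 0, "wz": 0, "gripper": 1}, {"tx": -28, "ty": 37, "tz": 18, "wx": 0, "wy": 0, "wz": 0, "gripper": 1}, {"tx": -28, "ty": 37, "tz": 22, "wx": 0, "wy": 0, "wz": 0, "gripper": 1}, {"tx": -28, "ty": 37, "tz": 22, "wx": 0, "wy": 0, "wz": 0, "gripper": 1}, {"tx": -28, "ty": 37, "tz": 22, "wx": 0, "wy": 0, "wz": 0, "gripper": 1}])

```text
time: 13.65
position: [0.5759, -0.0608, 0.1472]
tool_rot: [0.033, -3.139, 0.002]
ft_force: [-0.1, -0.3, 0.3]
grip_width: 1.003
grip_force: 0.0
```

Run:
```python
from h import *
p,r,s=pose();print(s['time'],p,r.as_rotvec())
grab('wrist');d=grab('wrist','w_sock.png');p,r,s=pose();print(p,r.as_rotvec())
np.savez('sock.npz',E=d['extrinsics'],K=[d['fx'],d['fy'],d['cx'],d['cy']])
print([(np.round(b['bbox']).tolist(),round(b['conf'],2)) for b in vision.spot_in('wrist','socket_mouth')[:2]])
c=proj(d,[.5905,-.0596,.07]);print(c)
u,v=map(int,c);cv2.imwrite('pics/sockc.png',cv2.resize(d['color'][v-50:v+50,u-60:u+60],None,fx=6,fy=6,interpolation=2));print(u-60,v-50)
```

```text
13.65 [ 0.57586749 -0.06079684  0.14716299] [ 3.25617075e-02 -3.13900873e+00  1.69931726e-03]
[ 0.57663671 -0.0609658   0.14835994] [-3.14640096e-02  3.14134379e+00 -6.21435697e-04]
[([304.0, 204.0, 360.0, 256.0], 0.93)]
[331.17414618 232.62614988]
271 182
```

View pics/sockc.png

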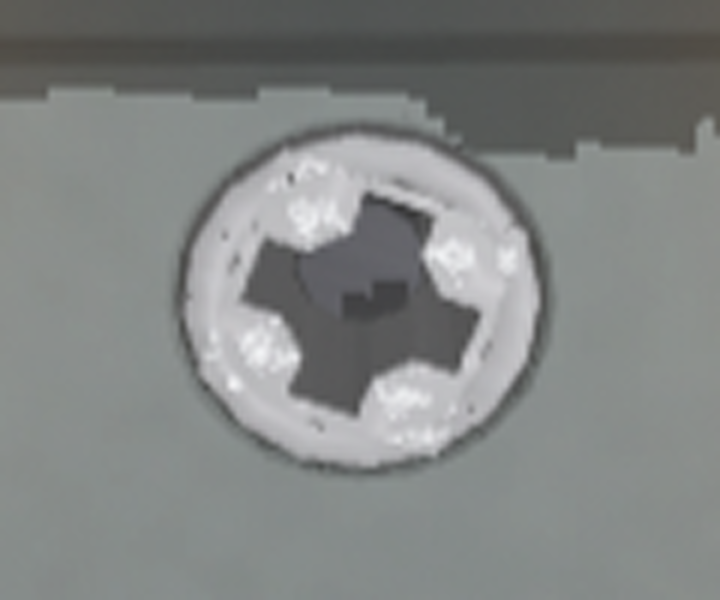

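The socket is clear: ring centre at about crop (363,302), a four-armed groove cross with arm tips at (398,204), (468,343), (325,405) and (255,270).

Run:
```python
from h import *
from scipy.optimize import least_squares
d=grab('wrist');D=np.load('sock.npz');d['extrinsics']=D['E']
im=cv2.imread('pics/w_sock.png')
C=np.array([(365,195),(432,213),(480,315),(457,372),(357,414),(292,397),(243,300),(267,240)],float)
px=C/6+[271,182]-0.4
w=np.array([atz(d,u,v,.07)[:2] for u,v in px])
# order around; model: pairs per arm k at angle a+k*90 ; find by fit
def mod(q):
    cx,cy,a,s=q;out=[]
    for i in range(8):
        k=i//2;sg=1 if i%2==0 else -1
        b=a+dirn*k*np.pi/2;out.append([cx+s*(.0136*np.cos(b)-dirn*-sg*-.0045*np.sin(b)),cy+s*(.0136*np.sin(b)+dirn*-sg*.0045*np.cos(b))])
    return np.array(out)
for dirn in(1,-1):
    a0=np.arctan2(*((w[0]+w[1])/2-w.mean(0))[::-1])
    f=least_squares(lambda q:(mod(q)-w).ravel()*1e3,[*w.mean(0),a0,1]);print(dirn,f.cost,f.x[:2],np.degrees(f.x[2]),np.degrees(f.x[2])%90,f.x[3])
m=w.reshape(4,2,2).mean(1);print(np.degrees(np.arctan2(*(m[0]-m[2])[::-1]))%90,np.degrees(np.arctan2(*(m[1]-m[3])[::-1]))%90,np.linalg.norm(m[0]-m[2]),np.linalg.norm(m[1]-m[3]),m.mean(0))
# ring outer ellipse: box -> centre
print('ring',atz(d,271+363/6-.4,182+299/6-.4,.07))
p,r,s=pose();print(delta([.45,.26,.22],Rd(np.radians(60))))
```

```text
1 813.8207661467713 [ 0.59057197 -0.05981618] 190.82807518935832 10.828075189358316 -0.08154179092915083
-1 136.67537035979396 [ 0.59057197 -0.05981618] 161.47528115773542 71.47528115773542 0.9119161920398775
72.36891460476494 70.86614169119804 0.027486580532436446 0.02738326454779719 [ 0.59057197 -0.05981618]
ring [ 0.58957784 -0.05967383  0.07      ]
([120.3, 322.9, -71.4], [0.0004, 0.001, 0.5443])
```

Run:
```python
from h import *
p,r,s=pose();print(p);print(delta([.477,.267,.17],Rd(np.radians(60))))
q=R.from_rotvec(r.as_rotvec());rows((p,r),[(p+([.477,.267,.17]-p)*k,R.from_rotvec((Rd(np.radians(60))*r.inv()).as_rotvec()*k)*r) for k in(.1,.2,.3,.4,.5,.6,.7,.8,.9,1)])
```

```text
[ 0.57705534 -0.06037296  0.14874085]
([93.2, 329.4, -21.3], [0.0004, 0.001, 0.5443])
[9.5, 33.0, -2.0] [0.0, 0.0, 0.054] z0.151
[18.5, 66.0, -4.5] [0.0, 0.0, 0.109] z0.153
[28.0, 99.0, -6.5] [0.0, 0.0, 0.163] z0.155
[37.5, 131.5, -8.5] [0.0, 0.0, 0.218] z0.157
[46.5, 164.5, -10.5] [0.0, 0.0, 0.272] z0.159
--
[18.0, 29.0, -2.0] [0.0, 0.0, 0.054] z0.161
[35.5, 58.5, -4.5] [0.0, 0.0, 0.109] z0.164
[53.5, 87.5, -6.5] [0.0, 0.0, 0.163] z0.166
[71.5, 117.0, -8.5] [0.0, 0.0, 0.218] z0.168
[89.0, 146.0, -10.5] [0.0, 0.0, 0.272] z0.170
--
```

>>> jog_arm(increments=[{"tx": 9.5, "ty": 33, "tz": -2, "wx": 0, "wy": 0, "wz": 0.054, "gripper": 1}, {"tx": 18.5, "ty": 66, "tz": -4.5, "wx": 0, "wy": 0, "wz": 0.109, "gripper": 1}, {"tx": 28, "ty": 99, "tz": -6.5, "wx": 0, "wy": 0, "wz": 0.163, "gripper": 1}, {"tx": 37.5, "ty": 131.5, "tz": -8.5, "wx": 0, "wy": 0, "wz": 0.218, "gripper": 1}, {"tx": 46.5, "ty": 164.5, "tz": -10.5, "wx": 0, "wy": 0, "wz": 0.272, "gripper": 1}])

```text
time: 14.27
position: [0.5265, 0.1051, 0.1595]
tool_rot: [0.397, 3.115, 0.002]
ft_force: [-0.5, -0.0, -0.5]
grip_width: 1.002
grip_force: 0.0
```

>>> jog_arm(increments=[{"tx": 18, "ty": 29, "tz": -2, "wx": 0, "wy": 0, "wz": 0.054, "gripper": 1}, {"tx": 35.5, "ty": 58.5, "tz": -4.5, "wx": 0, "wy": 0, "wz": 0.109, "gripper": 1}, {"tx": 53.5, "ty": 87.5, "tz": -6.5, "wx": 0, "wy": 0, "wz": 0.163, "gripper": 1}, {"tx": 71.5, "ty": 117, "tz": -8.5, "wx": 0, "wy": 0, "wz": 0.218, "gripper": 1}, {"tx": 89, "ty": 146, "tz": -10.5, "wx": 0, "wy": 0, "wz": 0.272, "gripper": 1}])

```text
time: 14.68
position: [0.4763, 0.269, 0.1701]
tool_rot: [0.815, 3.033, 0.002]
ft_force: [0.6, 0.3, -0.2]
grip_width: 1.001
grip_force: 0.0
```

>>> jog_arm(increments=[{"tx": 0, "ty": 0, "tz": 0, "wx": 0, "wy": 0, "wz": 0, "gripper": 0.8}, {"tx": 0, "ty": 0, "tz": 0, "wx": 0, "wy": 0, "wz": 0, "gripper": 0.8}, {"tx": 0, "ty": 0, "tz": 0, "wx": 0, "wy": 0, "wz": 0, "gripper": 0.8}, {"tx": 0, "ty": 0, "tz": 0, "wx": 0, "wy": 0, "wz": 0, "gripper": 0.8}, {"tx": 0, "ty": 0, "tz": 0, "wx": 0, "wy": 0, "wz": 0, "gripper": 0.8}])

```text
time: 15.1
position: [0.4774, 0.2662, 0.1693]
tool_rot: [0.813, 3.034, 0.0]
ft_force: [0.1, -0.8, -0.5]
grip_width: 0.81
grip_force: 0.0
```

Run:
```python
from boss import *
grab('wrist');d=grab('wrist','w_pin2.png');p,r,s=pose();print(s['time'],p,r.as_rotvec(),s['joint_positions'])
print([(np.round(b['bbox']).tolist(),round(b['conf'],2)) for b in vision.spot_in('wrist','pinion_grip')[:2]])
c=proj(d,[.477,.267,.094]);print(c)
u,v=map(int,c);g=cv2.cvtColor(d['color'],cv2.COLOR_BGR2GRAY);print(g[v-32:v+32:4,u-32:u+34:4])
for th in(130,145,155):
    try:print(th,boss(d['color'],d,.094,c,half=34,th=th))
    except Exception as e:print(e)
```

```text
15.2 [0.47716263 0.26672083 0.169169  ] [8.12082059e-01 3.03461383e+00 1.20106279e-04] [-0.84820472  0.13426404  0.31584869  1.79285911 -0.04417856  1.22115811
  0.52795604]
[([307.0, 165.0, 362.0, 228.0], 0.57)]
[329.65544104 213.96228204]
[[ 59  57  83 108 107 100 100  99  98 100  96 100 103 107 103 107  81]
 [ 58  57  94 106 107  83  84  84  84  84  85  86  86 107 106 107  80]
 [ 58  59  72 106 107  84  84  84  84  84  84  86  87 105 107  74  81]
 [ 61  68  96 107  99  85  85  86  85  84  85  87  87  87 106  89  87]
 [ 59  67 101 107  91 104 105 106 106 105 106 106 107 105 107 156  94]
 [ 59  57  58 107  90 106 104 106 106 105 106 106 107 103 107  83  81]
 [ 59  59  85 108  90 108 107 105 104 107 105 106 107 101 108  88  82]
 [ 67  61  79 105  91 110 109 107 106 105 106 107 107  99 107  92  82]
 [ 80  78  78  79  89 108 107 110 108 108 106 106 108  97  82  82  82]
 [ 78  80  80  76  78 107 109 108 109 110 109 107 106  94  81  82  85]
 [188  80  77  76  80 109 107 109 109 108 111 109 109  93  82  84  86]
 [187 184  79  82  81 106 108 108 108 109 109 110 111  93  84  86  93]
 [183 184 187  83  82  82  85  83  84  85  84  84  83  82  86 118 195]
 [186 186 186 186  82  84  81  83  83  82  82  82  83  86 158 196 199]
 [186 184 189 196 197  82  84  84  83  83  80  83  86 193 198 200 199]
 [187 196 197 195 197 199  83  83  83  81  84  86 198 200 199 198 197]]
130 (((481.8341979980469, 247.35836791992188), (20.203128814697266, 21.452665328979492), 58.39103317260742), np.int32(435), array([295, 218]), array([323, 246]))
145 (((481.8341979980469, 247.35836791992188), (20.203128814697266, 21.452665328979492), 58.39103317260742), np.int32(435), array([295, 218]), array([323, 246]))
155 (((481.5874938964844, 246.74754333496094), (19.48915672302246, 20.696849822998047), 59.98995590209961), np.int32(419), array([295, 219]), array([322, 246]))
```

Run:
```python
from h import *
im=cv2.imread('pics/w_pin2.png');g=cv2.cvtColor(im,cv2.COLOR_BGR2GRAY).astype(int);d=grab('wrist')
for v in(200,208,216,222):print(v,list(zip(range(308,318),g[v,308:318])),list(zip(range(342,352),g[v,342:352])))
for u in(318,326,334,342):print(u,list(zip(range(192,204),g[192:204,u])),list(zip(range(222,232),g[222:232,u])))
```

```text
200 [(308, np.int64(107)), (309, np.int64(108)), (310, np.int64(106)), (311, np.int64(106)), (312, np.int64(106)), (313, np.int64(90)), (314, np.int64(101)), (315, np.int64(104)), (316, np.int64(105)), (317, np.int64(105))] [(342, np.int64(107)), (343, np.int64(106)), (344, np.int64(107)), (345, np.int64(107)), (346, np.int64(107)), (347, np.int64(108)), (348, np.int64(105)), (349, np.int64(104)), (350, np.int64(92)), (351, np.int64(104))]
208 [(308, np.int64(105)), (309, np.int64(107)), (310, np.int64(108)), (311, np.int64(106)), (312, np.int64(106)), (313, np.int64(89)), (314, np.int64(101)), (315, np.int64(105)), (316, np.int64(110)), (317, np.int64(110))] [(342, np.int64(106)), (343, np.int64(106)), (344, np.int64(106)), (345, np.int64(106)), (346, np.int64(107)), (347, np.int64(107)), (348, np.int64(103)), (349, np.int64(99)), (350, np.int64(97)), (351, np.int64(104))]
216 [(308, np.int64(77)), (309, np.int64(76)), (310, np.int64(76)), (311, np.int64(75)), (312, np.int64(76)), (313, np.int64(78)), (314, np.int64(99)), (315, np.int64(104)), (316, np.int64(108)), (317, np.int64(10
[... 1890 characters left out ...]
 [(222, np.int64(108)), (223, np.int64(109)), (224, np.int64(109)), (225, np.int64(109)), (226, np.int64(109)), (227, np.int64(107)), (228, np.int64(96)), (229, np.int64(85)), (230, np.int64(82)), (231, np.int64(82))]
342 [(192, np.int64(87)), (193, np.int64(87)), (194, np.int64(91)), (195, np.int64(102)), (196, np.int64(106)), (197, np.int64(107)), (198, np.int64(107)), (199, np.int64(106)), (200, np.int64(107)), (201, np.int64(106)), (202, np.int64(107)), (203, np.int64(106))] [(222, np.int64(109)), (223, np.int64(110)), (224, np.int64(110)), (225, np.int64(111)), (226, np.int64(110)), (227, np.int64(107)), (228, np.int64(97)), (229, np.int64(84)), (230, np.int64(83)), (231, np.int64(81))]
```

Run:
```python
from h import *
d=grab('wrist');p,r,s=pose();print(p,r.as_rotvec())
c=np.array([atz(d,u,v,.094) for u,v in((313.7,194.4),(350,194.4),(349.3,228.2),(313.7,228.2))])
print(c,c.mean(0),np.linalg.norm(c[0]-c[1]),np.linalg.norm(c[1]-c[2]))
e=c[1]-c[0]+c[2]-c[3];print('yaw',np.degrees(np.arctan2(e[1],e[0])))
m=c.mean(0);print(delta([m[0],m[1],.058],Rd(np.radians(60))))
```

```text
[0.47682486 0.26743059 0.16907105] [8.10300336e-01 3.03526417e+00 4.13885773e-05]
[[0.458751   0.26539635 0.094     ]
 [0.47123286 0.28707661 0.094     ]
 [0.49282369 0.27459327 0.094     ]
 [0.48021029 0.25268706 0.094     ]] [0.47575446 0.26993832 0.094     ] 0.025016604248849373 0.024939881385725206
yaw 60.06847085273831
([2.2, 1.6, 111.1], [0.0, 0.0, 0.0018])
```

>>> jog_arm(increments=[{"tx": 2.2, "ty": 1.6, "tz": 15, "wx": 0, "wy": 0, "wz": 0.001, "gripper": 0.8}, {"tx": 2.2, "ty": 1.6, "tz": 45, "wx": 0, "wy": 0, "wz": 0.001, "gripper": 0.8}, {"tx": 2.2, "ty": 1.6, "tz": 75, "wx": 0, "wy": 0, "wz": 0.001, "gripper": 0.8}, {"tx": 2.2, "ty": 1.6, "tz": 95, "wx": 0, "wy": 0, "wz": 0.001, "gripper": 0.8}, {"tx": 2.2, "ty": 1.6, "tz": 100, "wx": 0, "wy": 0, "wz": 0.001, "gripper": 0.8}])

```text
time: 15.77
position: [0.473, 0.2688, 0.0653]
tool_rot: [-0.809, -3.031, 0.008]
ft_force: [-1.3, -0.7, -0.2]
grip_width: 0.799
grip_force: 0.0
```

>>> jog_arm(increments=[{"tx": 0, "ty": 0, "tz": 5, "wx": 0, "wy": 0, "wz": 0, "gripper": 0.8}, {"tx": 0, "ty": 0, "tz": 10, "wx": 0, "wy": 0, "wz": 0, "gripper": 0.8}, {"tx": 0, "ty": 0, "tz": 11, "wx": 0, "wy": 0, "wz": 0, "gripper": 0.8}, {"tx": 0, "ty": 0, "tz": 11, "wx": 0, "wy": 0, "wz": 0, "gripper": 0.8}, {"tx": 0, "ty": 0, "tz": 11, "wx": 0, "wy": 0, "wz": 0, "gripper": 0.8}])

```text
time: 16.18
position: [0.4762, 0.2709, 0.0592]
tool_rot: [0.81, 3.034, 0.003]
ft_force: [-0.0, 0.4, 0.5]
grip_width: 0.797
grip_force: 0.0
```

Run:
```python
from h import *
p,r,s=pose();print(s['time'],p,r.as_rotvec(),s['ft_force']);print(delta([.4758,.2699,.058],Rd(np.radians(60.0))))
```

```text
16.1833 [0.47622877 0.27093558 0.05917982] [8.10077387e-01 3.03410101e+00 2.50595726e-03] [-0.02006077  0.37777148  0.4887138 ]
([-0.1, -1.1, 1.2], [0.0019, 0.0008, 0.0018])
```

Close the gripper.

>>> jog_arm(increments=[{"tx": 0, "ty": 0, "tz": 1, "wx": 0, "wy": 0, "wz": 0, "gripper": 0.1}, {"tx": 0, "ty": 0, "tz": 1, "wx": 0, "wy": 0, "wz": 0, "gripper": 0.1}, {"tx": 0, "ty": 0, "tz": 1, "wx": 0, "wy": 0, "wz": 0, "gripper": 0.1}, {"tx": 0, "ty": 0, "tz": 1, "wx": 0, "wy": 0, "wz": 0, "gripper": 0.1}, {"tx": 0, "ty": 0, "tz": 1, "wx": 0, "wy": 0, "wz": 0, "gripper": 0.1}], grip_force=60)

```text
time: 16.6
position: [0.4755, 0.2705, 0.0572]
tool_rot: [0.81, 3.035, 0.0]
ft_force: [0.6, 1.4, 0.3]
grip_width: 0.509
grip_force: 0.0
```

>>> jog_arm(increments=[{"tx": 0, "ty": 0, "tz": 0, "wx": 0, "wy": 0, "wz": 0, "gripper": 0.1}, {"tx": 0, "ty": 0, "tz": 0, "wx": 0, "wy": 0, "wz": 0, "gripper": 0.1}, {"tx": 0, "ty": 0, "tz": 0, "wx": 0, "wy": 0, "wz": 0, "gripper": 0.1}, {"tx": 0, "ty": 0, "tz": 0, "wx": 0, "wy": 0, "wz": 0, "gripper": 0.1}, {"tx": 0, "ty": 0, "tz": 0, "wx": 0, "wy": 0, "wz": 0, "gripper": 0.1}])

```text
time: 17.02
position: [0.4755, 0.2704, 0.057]
tool_rot: [-0.81, -3.035, 0.0]
ft_force: [1.3, -0.8, 0.1]
grip_width: 0.294
grip_force: 60.0
```

Run:
```python
from h import *
p,r,s=pose();print(s['time'],p,r.as_rotvec(),s['ft_force'],s['torque'],s['grip_width']*87,s['grip_force'])
d=grab('wrist','w_held.png');g=cv2.cvtColor(d['color'],cv2.COLOR_BGR2GRAY).astype(int)
tool=lambda q:p+r.apply(q)
for q in((0,0,-.036),(0,.013,-.036),(.013,0,-.036),(-.013,0,-.036)):print(np.round(proj(d,tool(q)),1))
```

```text
17.0167 [0.47546706 0.27035703 0.05704067] [-8.10451132e-01 -3.03521440e+00  2.07212454e-04] [ 1.32925557 -0.77928536  0.07334141] [-0.08622431 -0.00080409  0.01461453] 25.57754832261183 59.984602963595535
[329.7 304.6]
[361.8 304.6]
[329.7 275.9]
[329.7 331.8]
```

Run:
```python
from h import *
p,r,s=pose();a=p+[0,0,.105];T=np.array([.5906,-.0598,.16]);rt=Rd(np.radians(71.6))
ks=[.08,.18,.28,.38,.48,.58,.68,.78,.88,.96]
rows((a,r),[(a+(T-a)*k,R.from_rotvec((rt*r.inv()).as_rotvec()*k)*r) for k in ks])
```

```text
[-21.0, -18.5, 0.0] [-0.0, -0.0, -0.016] z0.162
[-47.5, -41.0, 0.5] [-0.0, -0.0, -0.036] z0.162
[-74.0, -64.0, 0.5] [-0.0, -0.0, -0.056] z0.161
[-100.5, -87.0, 1.0] [-0.0, -0.0, -0.076] z0.161
[-127.0, -110.0, 1.0] [-0.0, -0.0, -0.096] z0.161
--
[-24.0, -25.5, 0.0] [-0.0, -0.0, -0.02] z0.161
[-48.0, -50.5, 0.5] [-0.0, -0.0, -0.04] z0.161
[-72.5, -76.0, 0.5] [-0.0, -0.0, -0.06] z0.160
[-96.5, -101.5, 1.0] [-0.0, -0.0, -0.08] z0.160
[-116.0, -121.5, 1.0] [-0.0, -0.0, -0.096] z0.160
--
```

>>> jog_arm(increments=[{"tx": 0, "ty": 0, "tz": -8, "wx": 0, "wy": 0, "wz": 0, "gripper": 0.1}, {"tx": 0, "ty": 0, "tz": -25, "wx": 0, "wy": 0, "wz": 0, "gripper": 0.1}, {"tx": 0, "ty": 0, "tz": -50, "wx": 0, "wy": 0, "wz": 0, "gripper": 0.1}, {"tx": 0, "ty": 0, "tz": -80, "wx": 0, "wy": 0, "wz": 0, "gripper": 0.1}, {"tx": 0, "ty": 0, "tz": -105, "wx": 0, "wy": 0, "wz": 0, "gripper": 0.1}])

```text
time: 17.48
position: [0.4751, 0.2701, 0.1635]
tool_rot: [-0.81, -3.035, 0.001]
ft_force: [0.2, -0.3, -3.6]
grip_width: 0.301
grip_force: 60.0
```

>>> jog_arm(increments=[{"tx": -21, "ty": -18.5, "tz": 0, "wx": 0, "wy": 0, "wz": -0.016, "gripper": 0.1}, {"tx": -47.5, "ty": -41, "tz": 0.5, "wx": 0, "wy": 0, "wz": -0.036, "gripper": 0.1}, {"tx": -74, "ty": -64, "tz": 0.5, "wx": 0, "wy": 0, "wz": -0.056, "gripper": 0.1}, {"tx": -100.5, "ty": -87, "tz": 1, "wx": 0, "wy": 0, "wz": -0.076, "gripper": 0.1}, {"tx": -127, "ty": -110, "tz": 1, "wx": 0, "wy": 0, "wz": -0.096, "gripper": 0.1}])

```text
time: 17.9
position: [0.5304, 0.1102, 0.161]
tool_rot: [-0.661, -3.07, 0.0]
ft_force: [0.5, 0.3, -4.0]
grip_width: 0.291
grip_force: 60.0
```

>>> jog_arm(increments=[{"tx": -24, "ty": -25.5, "tz": 0, "wx": 0, "wy": 0, "wz": -0.02, "gripper": 0.1}, {"tx": -48, "ty": -50.5, "tz": 0.5, "wx": 0, "wy": 0, "wz": -0.04, "gripper": 0.1}, {"tx": -72.5, "ty": -76, "tz": 0.5, "wx": 0, "wy": 0, "wz": -0.06, "gripper": 0.1}, {"tx": -96.5, "ty": -101.5, "tz": 1, "wx": 0, "wy": 0, "wz": -0.08, "gripper": 0.1}, {"tx": -116, "ty": -121.5, "tz": 1, "wx": 0, "wy": 0, "wz": -0.096, "gripper": 0.1}])

```text
time: 18.32
position: [0.586, -0.0501, 0.16]
tool_rot: [-0.517, -3.098, 0.002]
ft_force: [0.8, -0.2, -4.5]
grip_width: 0.291
grip_force: 60.0
```

Run:
```python
from h import *
p,r,s=pose();vision.get_image('wrist');vision.get_image('wrist');p,r,s=pose();print(s['time'],p,r.as_rotvec(),s['ft_force'],s['grip_width'])
print(delta([.5906,-.0598,.12],Rd(np.radians(71.6))))
```

```text
18.4167 [ 0.58631008 -0.05442189  0.16021007] [ 0.52922184  3.0957427  -0.00713126] [-1.03013844 -0.03044244 -3.0423498 ] 0.29405034146765896
([-5.8, -3.5, 40.2], [-0.0043, 0.0016, -0.0175])
```

>>> jog_arm(increments=[{"tx": -5, "ty": -3.5, "tz": 10, "wx": 0, "wy": 0, "wz": -0.016, "gripper": 0.1}, {"tx": -5.5, "ty": -3.5, "tz": 25, "wx": 0, "wy": 0, "wz": -0.016, "gripper": 0.1}, {"tx": -5.5, "ty": -3.5, "tz": 35, "wx": 0, "wy": 0, "wz": -0.016, "gripper": 0.1}, {"tx": -5.5, "ty": -3.5, "tz": 35, "wx": 0, "wy": 0, "wz": -0.016, "gripper": 0.1}, {"tx": -5.5, "ty": -3.5, "tz": 35, "wx": 0, "wy": 0, "wz": -0.016, "gripper": 0.1}])

```text
time: 18.83
position: [0.5894, -0.0511, 0.1243]
tool_rot: [-0.49, -3.101, 0.0]
ft_force: [0.7, 0.3, -3.2]
grip_width: 0.296
grip_force: 60.0
```

Run:
```python
from h import *
for i in range(3):
    p,r,s=pose();print(s['time'],p,r.as_rotvec(),s['ft_force']);vision.get_image('wrist')
print(delta([.5906,-.0598,.118],Rd(np.radians(71.6))))
```

```text
18.8333 [ 0.58935254 -0.05114742  0.12433414] [-4.89506488e-01 -3.10087541e+00  2.83059329e-04] [ 0.74877478  0.26273193 -3.23854105]
18.8833 [ 0.59013895 -0.05123965  0.1252027 ] [-4.89685693e-01 -3.10277702e+00 -2.38263725e-04] [-0.67953197 -0.35718911 -3.47604603]
18.9333 [ 0.59060879 -0.05138545  0.12573802] [4.89733877e-01 3.10238717e+00 5.31894899e-04] [-0.35616065 -0.21233319 -3.10633868]
([-2.4, -8.0, 7.9], [0.0006, 0.0012, 0.0078])
```

>>> jog_arm(increments=[{"tx": -1.2, "ty": -4, "tz": 0, "wx": 0, "wy": 0, "wz": 0.004, "gripper": 0.1}, {"tx": -2.4, "ty": -8, "tz": 3, "wx": 0, "wy": 0, "wz": 0.008, "gripper": 0.1}, {"tx": -2.4, "ty": -8, "tz": 6, "wx": 0, "wy": 0, "wz": 0.008, "gripper": 0.1}, {"tx": -2.4, "ty": -8, "tz": 6, "wx": 0, "wy": 0, "wz": 0.008, "gripper": 0.1}, {"tx": -2.4, "ty": -8, "tz": 6, "wx": 0, "wy": 0, "wz": 0.008, "gripper": 0.1}])

```text
time: 19.4
position: [0.5898, -0.0603, 0.1188]
tool_rot: [-0.504, -3.1, -0.0]
ft_force: [-0.3, 0.0, -2.5]
grip_width: 0.295
grip_force: 60.0
```

Run:
```python
from h import *
for i in range(3):
    p,r,s=pose();print(s['time'],p,r.as_rotvec(),s['ft_force']);d=vision.get_image('wrist')
print(delta([.5906,-.0598,.118],Rd(np.radians(71.6))))
c=proj(d,[.59,-.06,.09]);u,v=map(int,c);print(c)
sc=grab('scene');c=proj(sc,[.59,-.06,.08]);us,vs=map(int,c)
a=cv2.resize(d['color'][200:400,200:460],(520,400));b=cv2.resize(sc['color'][vs-30:vs+20,us-17:us+18],(280,400),interpolation=2)
cv2.imwrite('pics/ins.png',np.hstack([a,b]))
```

```text
19.4 [ 0.58981956 -0.06026356  0.11875032] [-5.03704668e-01 -3.10030989e+00 -9.47975637e-05] [-0.27700448  0.00337139 -2.53446354]
19.45 [ 0.58998585 -0.06011037  0.1188912 ] [-5.03345896e-01 -3.10067465e+00 -2.45076824e-04] [-0.78403614 -0.75092634 -4.48936969]
19.5 [ 0.5901225  -0.06003143  0.119043  ] [-5.03095248e-01 -3.10101874e+00 -3.08200911e-04] [ 0.29456314  0.61271479 -2.53500844]
([-0.4, 0.3, 1.1], [0.0002, -0.0, -0.0004])
[329.49854964 240.8128384 ]
```

View pics/ins.png

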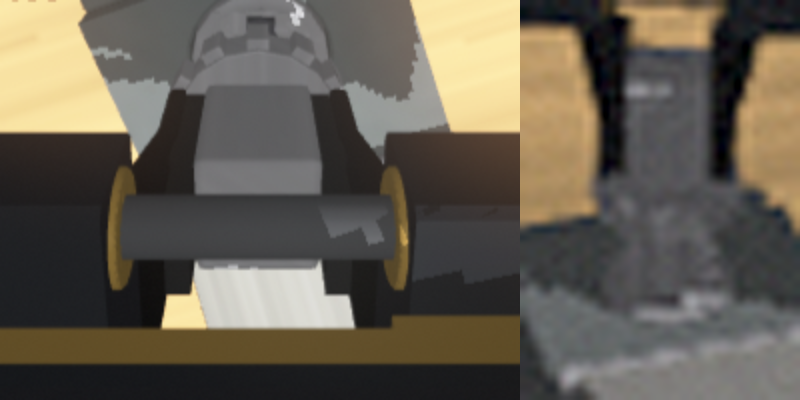

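The pinion is held straight over the socket; the last groove visible on the ring (crop (260,22)) lines up with it. I'll descend gently.

>>> jog_arm(increments=[{"tx": -0.4, "ty": 0.2, "tz": 2, "wx": 0, "wy": 0, "wz": 0, "gripper": 0.1}, {"tx": -0.4, "ty": 0.2, "tz": 4, "wx": 0, "wy": 0, "wz": 0, "gripper": 0.1}, {"tx": -0.4, "ty": 0.2, "tz": 6, "wx": 0, "wy": 0, "wz": 0, "gripper": 0.1}, {"tx": -0.4, "ty": 0.2, "tz": 8, "wx": 0, "wy": 0, "wz": 0, "gripper": 0.1}, {"tx": -0.4, "ty": 0.2, "tz": 9, "wx": 0, "wy": 0, "wz": 0, "gripper": 0.1}])

```text
time: 20.02
position: [0.5904, -0.0598, 0.1097]
tool_rot: [-0.503, -3.101, -0.001]
ft_force: [-0.9, 0.5, 2.0]
grip_width: 0.295
grip_force: 60.0
```

>>> jog_arm(increments=[{"tx": 0, "ty": 0, "tz": 1, "wx": 0, "wy": 0, "wz": 0, "gripper": 0.1}, {"tx": 0, "ty": 0, "tz": 2, "wx": 0, "wy": 0, "wz": 0, "gripper": 0.1}, {"tx": 0, "ty": 0, "tz": 3, "wx": 0, "wy": 0, "wz": 0, "gripper": 0.1}, {"tx": 0, "ty": 0, "tz": 4, "wx": 0, "wy": 0, "wz": 0, "gripper": 0.1}, {"tx": 0, "ty": 0, "tz": 5, "wx": 0, "wy": 0, "wz": 0, "gripper": 0.1}])

```text
time: 20.43
position: [0.59, -0.0599, 0.1048]
tool_rot: [-0.503, -3.1, -0.0]
ft_force: [-2.9, 1.3, -2.2]
grip_width: 0.296
grip_force: 60.0
```

Run:
```python
from h import *
p,r,s=pose();print(s['time'],p,r.as_rotvec(),s['ft_force'],s['torque'])
```

```text
20.4333 [ 0.59003956 -0.05993194  0.10481807] [-5.03011638e-01 -3.09988451e+00 -3.30996768e-04] [-2.869004   1.3290444 -2.2137787] [ 0.35047735  0.70654943 -0.05023155]
```

>>> jog_arm(increments=[{"tx": 0.3, "ty": 0, "tz": 1, "wx": 0, "wy": 0, "wz": 0, "gripper": 0.1}, {"tx": 0.6, "ty": 0, "tz": 3, "wx": 0, "wy": 0, "wz": 0, "gripper": 0.1}, {"tx": 0.6, "ty": 0, "tz": 5, "wx": 0, "wy": 0, "wz": 0, "gripper": 0.1}, {"tx": 0.6, "ty": 0, "tz": 7, "wx": 0, "wy": 0, "wz": 0, "gripper": 0.1}, {"tx": 0.6, "ty": 0, "tz": 9, "wx": 0, "wy": 0, "wz": 0, "gripper": 0.1}])

```text
time: 20.85
position: [0.59, -0.06, 0.097]
tool_rot: [0.503, 3.101, 0.001]
ft_force: [-5.8, 1.4, 7.0]
grip_width: 0.293
grip_force: 60.0
```

Run:
```python
from h import *
p,r,s=pose();print(s['time'],p,r.as_rotvec(),s['ft_force'],s['torque'])
```

```text
20.85 [ 0.59003938 -0.05997447  0.09699265] [5.03452122e-01 3.10098668e+00 8.13443650e-04] [-5.7707805   1.38099257  7.04123946] [ 0.4325855   1.46907321 -0.03660682]
```

>>> jog_arm(increments=[{"tx": 0.5, "ty": 0, "tz": 2, "wx": 0, "wy": 0, "wz": 0, "gripper": 0.1}, {"tx": 1, "ty": 0, "tz": 4, "wx": 0, "wy": 0, "wz": 0, "gripper": 0.1}, {"tx": 1, "ty": 0, "tz": 6, "wx": 0, "wy": 0, "wz": 0, "gripper": 0.1}, {"tx": 1, "ty": 0, "tz": 8, "wx": 0, "wy": 0, "wz": 0, "gripper": 0.1}, {"tx": 1, "ty": 0, "tz": 10, "wx": 0, "wy": 0, "wz": 0, "gripper": 0.1}])

```text
time: 21.27
position: [0.59, -0.0599, 0.0882]
tool_rot: [0.503, 3.099, 0.001]
ft_force: [-6.8, 1.5, 11.2]
grip_width: 0.293
grip_force: 60.0
```

Run:
```python
from h import *
for i in range(3):
    p,r,s=pose();print(s['time'],p,r.as_rotvec(),s['ft_force'],s['torque'],s['grip_width']);vision.get_image('wrist')
```

```text
21.2667 [ 0.58996665 -0.059919    0.08820973] [5.03263185e-01 3.09904405e+00 1.26771024e-03] [-6.83391775  1.49814719 11.19736879] [ 0.34910483  1.58130802 -0.04035831] 0.2931279463934475
21.3167 [ 0.58992513 -0.05994772  0.08789843] [5.03366605e-01 3.09907733e+00 1.09249224e-03] [-5.30865652  0.75465239  9.88821211] [ 0.30259697  1.31986536 -0.01085031] 0.29140851563218717
21.3667 [ 0.58990825 -0.05993774  0.08789583] [5.03370065e-01 3.09905490e+00 1.09525214e-03] [-5.47334355  1.57545206  8.35068421] [ 0.25471101  1.2725695  -0.03610436] 0.29258352158856693
```

>>> jog_arm(increments=[{"tx": 0.5, "ty": 0, "tz": 1, "wx": 0, "wy": 0, "wz": 0, "gripper": 0.1}, {"tx": 1, "ty": 0, "tz": 2, "wx": 0, "wy": 0, "wz": 0, "gripper": 0.1}, {"tx": 1, "ty": 0, "tz": 3, "wx": 0, "wy": 0, "wz": 0, "gripper": 0.1}, {"tx": 1, "ty": 0, "tz": 4, "wx": 0, "wy": 0, "wz": 0, "gripper": 0.1}, {"tx": 1, "ty": 0, "tz": 4, "wx": 0, "wy": 0, "wz": 0, "gripper": 0.1}])

```text
time: 21.83
position: [0.5899, -0.0599, 0.087]
tool_rot: [0.503, 3.097, 0.003]
ft_force: [-9.8, 2.5, 24.2]
grip_width: 0.298
grip_force: 60.0
```

Run:
```python
from h import *
for i in range(4):
    p,r,s=pose();print(s['time'],p,r.as_rotvec(),s['ft_force'],s['torque'],s['grip_width']);vision.get_image('wrist')
z=r.apply([0,0,1]);print('tilt',np.arccos(-z[2]))
```

```text
21.8333 [ 0.58989806 -0.05994674  0.0869528 ] [5.03217774e-01 3.09725462e+00 2.62619496e-03] [-9.76394932  2.52700643 24.20549533] [ 0.2917571   2.51553241 -0.06741058] 0.29816152277564806
21.8833 [ 0.58990139 -0.05989643  0.08693231] [5.03028816e-01 3.09721195e+00 2.61147351e-03] [-10.4178903    2.21053975  23.71262122] [ 0.25494675  2.49113524 -0.02081099] 0.29215282468847975
21.9333 [ 0.5899045  -0.05991915  0.08692718] [5.03172389e-01 3.09717580e+00 2.62542882e-03] [-10.27234867   1.56494272  24.16156693] [ 0.23484613  2.47604151 -0.09262881] 0.2980944771748978
21.9833 [ 0.58994663 -0.05987632  0.08695825] [5.03073675e-01 3.09707572e+00 2.69304762e-03] [-10.59698422   1.67695981  23.46166329] [ 0.23839162  2.47834636 -0.04544877] 0.2959919326189307
tilt 0.004282484485136596
```

Run:
```python
from h import *
t=grab('top')
for n in('blade_grip','cover_lip','tin_c'):print(n,[(np.round(b['bbox']).tolist(),round(b['conf'],2)) for b in vision.spot_in('top',n)[:1]])
p,r,s=pose();print(p,s['ft_force'],s['grip_force']);print(ctrl.close_job())
```

```text
blade_grip [([405.0, 195.0, 422.0, 259.0], 0.79)]
cover_lip []
tin_c [([377.0, 131.0, 402.0, 158.0], 0.57)]
[ 0.58991247 -0.05990673  0.08695358] [-9.94622902  1.38291408 24.20829719] 60.03014996829734
the job is handed in; nothing more can be done
None
```

I handed the job in with the cover swung open by the blade, the blade released flat on the bench, and the pinion held down in the socket at about 24 N. The fingers stopped at the fully-home height, but the judge returned no verdict, and the last camera check did not pick out the cover (an earlier one showed it fully open).

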